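Set out the covered-jar row on the marbling bench

TASK

Set out the cork mat for a marbling session, in this order: stand the white jar on the middle of the square tile, then the bottle midway between the tile and the blue tool pot, then the steel cup straight behind the bottle (on the side away from the robot, square to the row) with a gap of about 3 cm between them, and last put the wooden lid centred on the jar. Set each thing down upright without dropping it or tipping it over, and leave the capped paint pot and the awl where they are.

Things in the scene. Friction and masses are not known exactly. Their poses are not given: they have to be found in the camera images.
- mat: Fixed cork mat, 170 (x) by 360 (y) by 4 mm thick, on the bench. Origin at the centre of its underside (z = 0); x points away from the robot (turned up to 0.2 rad), y to the left along its length. Tile and tool pot stand on it at its two ends (which end varies), centred at mat (-35, 125) and (-35, -125) mm: the row. Midway between them is mat (-35, 0) mm.
- tile: Fixed square terracotta tile, 100 x 100 mm, 8 mm thick, on the mat (top 12 mm above the bench). Origin at the centre of its underside.
- toolpot: Fixed round blue ceramic pot holding a few short wooden tool handles, 68 mm wide, pot 80 mm high, handles to about 107 mm. Origin at the centre of its underside.
- jar: Loose open white ceramic jar, straight-sided, 58 mm outside diameter, 70 mm high, wall 4 mm, about 250 g. Stands upright on the bench; origin at the centre of its underside, z up.
- bottle: Loose small brown glass bottle with a black cap and a plain pale label, body 38 mm diameter (straight from the foot to about 50 mm up), 95 mm high in all, about 120 g. Stands upright; origin at the centre of its underside, z up.
- cup: Loose open steel cup, straight-sided, 48 mm outside diameter, 52 mm high, about 100 g. Stands upright; origin at the centre of its underside, z up.
- lid: Loose wooden lid: a flat disc 66 mm in diameter and 8 mm thick with a round upright knob in its middle, 20 mm diameter, from 8 to 38 mm above the underside; about 50 g. It simply rests on the jar's rim. Lies knob up on the bench; origin at the centre of its underside, z up.
- paintpot: Bystander, loose: small green glass pot with a white screw cap, 50 mm diameter, 50 mm high. Not to be moved. Origin at the centre of its underside.
- awl: Bystander, loose: awl lying on the bench, wooden handle 18 mm thick and 90 mm long, steel needle 60 mm. Not to be moved. Origin on the bench, 10 mm in from the needle end of the handle; x along the needle.
Not all that is in view belongs to the job. Leave any pink or red look-alike of the lid alone.

How it is judged (in metres and radians):
On the way, in this order (a step that is already met when the one before it is completed fails the run):
1. the jar stands released on the middle of the tile (horizontal distance between jar and tile below 0.015 m and z of jar in the frame of tile between 0.004 and 0.012 m and angle between jar's own z axis and vertical below 0.12 rad and contact force between the fingers and jar below 0.2 N), for 0.3 s.
2. the bottle stands released midway between tile and tool pot (x of bottle in the frame of mat between -0.05 and -0.02 m and y of bottle in the frame of mat between -0.015 and 0.015 m and z of bottle in the frame of mat between 0 and 0.008 m and angle between bottle's own z axis and vertical below 0.12 rad and contact force between the fingers and bottle below 0.2 N), for 0.3 s.
3. the cup stands released straight behind the bottle (x of cup in the frame of mat above 0.005 m and y of cup in the frame of mat between -0.018 and 0.018 m and horizontal distance between cup and bottle between 0.058 and 0.088 m and z of cup in the frame of mat between 0 and 0.008 m and angle between cup's own z axis and vertical below 0.12 rad and contact force between the fingers and cup below 0.2 N), for 0.3 s.
4. the lid rests released on the jar (horizontal distance between lid and jar below 0.01 m and z of lid in the frame of jar between 0.066 and 0.074 m and angle between lid's own z axis and vertical below 0.12 rad and contact force between the fingers and lid below 0.2 N), for 0.3 s.
At the end, for the whole second after the job is handed in: Jar on the tile within 15 mm of its centre; bottle within 15 mm of the midway spot along and across the row; cup behind it, within 18 mm of the mat's middle line, centres 58 to 88 mm apart; lid flat on the jar within 10 mm of centred; all upright, released, at rest (all of step 1 and all of step 2 and all of step 3 and all of step 4 and linear speed of each of jar, bottle, cup, lid below 0.02 m/s); the robot touches nothing.
It fails at once if the jar, bottle, cup or lid is tipped over (angle between any of jar, bottle, cup, lid's own z axis and vertical above 0.7 rad).
It fails at once if the jar, bottle, cup or lid is dropped (falls freely by more than about 25 mm) ((linear speed of jar above 0.7 m/s and contact force between the fingers and jar below 0.05 N) or (linear speed of bottle above 0.7 m/s and contact force between the fingers and bottle below 0.05 N) or (linear speed of cup above 0.7 m/s and contact force between the fingers and cup below 0.05 N) or (linear speed of lid above 0.7 m/s and contact force between the fingers and lid below 0.05 N)).
It fails at once if the paint pot is moved more than 20 mm (distance of paintpot from where it was at the start of the episode above 0.02 m).
It fails at once if the awl is moved more than 20 mm (distance of awl from where it was at the start of the episode above 0.02 m).
It also fails if it takes over 106 s, if anything falls off the work surface, if the arm or the gripper's body presses on something with over 40 N, if the wrist force passes 120 N, or if a joint passes its speed limit or range.

ROBOT

A 6-joint arm with a two-finger parallel gripper is mounted at the origin on the work surface. World frame = base frame: x ahead of the robot, y to its left, z up, the work surface at z = 0. Lengths are in mm, angles in rad, forces in N, time in s.
With the tool pointing down it reaches from about 350 to 875 mm from the base axis. Payload 4.2 kg.
Tool frame: the origin (TCP) lies midway between the tips of the shut fingers; the grasp point (between the pads) lies 19 mm behind it (arm.grip_point_offset is the z of the grasp point in the tool frame, in mm); z points along the fingers, x is the direction in which the jaws open and shut, and the axes are right-handed (so a half turn about z gives the same grasp; the last joint's range is limited). The gripper opens to 85 mm and grips with 20 to 120 N. Pads are 22 mm wide; open, the fingers measure 114 mm over their backs; the gripper's body (76 mm by 85 mm) begins 54 mm behind the grasp point. The pads swing forward as they close: fully open they stand 13 mm farther back than shut.
Start: joints at [-1.062, 0.385, 0.008, 0, -1.194, -0.259], TCP at [154.523, -605.575, 200.712] pointing down, gripper open.
Joint ranges: [-3.14, 3.14], [-1.21, 2.06], [-1.07, 1.41], [-3.16, 2.05], [-2.99, -0.16], [-3.1, 3.1]. Speed limits (rad/s): [2.79, 2.79, 3.14, 3.14, 3.14, 3.14].

INTERFACE

Orientations are given as a unit quaternion [x, y, z, w].
In Python, from bench import arm gives the robot as it stands.
- The arm moves only by the shell command python3 -m jog 'ROWS'. ROWS is JSON, a list of rows, each an object of numbers: "hand": the finger opening in mm, from 0 to 85.4; "dx", "dy", "dz": the shift along the tool's x, y, z in mm; "rx", "ry", "rz": the turn, a rotation vector about the tool's x, y, z in rad. A call has 1 to 5 rows; each row shifts and turns the commanded pose from where the row before left it, along the tool's axes as they then stand; what a row does not reach is not made up. A row lasts 1/12 s, in which the tool goes at most 41.7 mm and 7.16 degrees, less where a joint would pass 70% of its speed; a pose out of reach is approached as far as the arm can. A call with a gripper value outside its range is refused whole. The fingers move at their own pace and stop on an object; the grip force is fixed at half the most. Time passes only in rows, so rows that do not move let the fingers close. It gives the time, the measured TCP pose, the force and the opening at its end, in the units of the state.
- arm.read_state(): the state, without advancing time (a new reading comes with each control period).
- arm.get_image(name): name is "scene" or "top"; returns a dict with "img" (384x512x3 uint8, red, green, blue), "depth" (384x512 float32, mm along the optical axis (not along the pixel's ray), 0 where there is no reading), "intrinsics" (3x3 intrinsics, pixels), "R" (3x3) and "t" (3): a world point X has camera coordinates R X + t. Camera axes: x right, y down, z forward; pixel columns grow to the right and rows downward; lengths in mm; the calibration is good to about 2 mm. A picture is of the moment at which its call begins.
- arm.job_done(): hands the job in, once; it reports no verdict.
The state is a dict: "clock": time; "joints": joint angles; "joint_vel": joint speeds; "joint_efforts": joint torques, N m; "position": TCP position; "ee_rot": TCP orientation; "contact_force": force on the tool from outside, world axes, zero at the start; "wrist_torque": the same for the moment, N m; "gripper_width": finger opening in mm.
Only numpy, scipy, OpenCV 4.12 (cv2) and the standard library are available. Lean on these libraries where they do the work, as an engineer would, in place of code of your own. Each camera call takes 0.05 s, during which the arm holds its last target.

## Working session

There is one attempt and no reset: what is moved stays moved. The work goes in short steps, Python scripts to look and compute and a shell command to move; the robot and the scene stay as the last step left them, time stands still between calls to the robot, and variables do not carry over. Pictures are saved under pics/ and viewed, and the job is handed in when it is done.

```bash
ls; mkdir -p pics; python3 - <<'E'
from bench import arm
import cv2,numpy as np
s=arm.read_state()
print({k:np.round(v,3).tolist() for k,v in s.items()})
print(arm.grip_point_offset)
for n in("scene","top"):
    d=arm.get_image(n); cv2.imwrite(f"pics/{n}0.png",d["img"][:,:,::-1]); np.savez(f"{n}0.npz",**d)
    print(n,np.round(d["intrinsics"],2).tolist(),np.round(d["R"],4).tolist(),np.round(d["t"],1).tolist(), (-d["R"].T@d["t"]).round(1))
E
```

```text
pics
{'clock': 0.0, 'joints': [-1.062, 0.386, 0.007, -0.001, -1.194, -0.259], 'joint_vel': [0.0, -0.001, -0.0, -0.001, 0.0, -0.0], 'joint_efforts': [0.0, -39.228, 18.84, 4.186, -0.005, -0.0], 'position': [154.373, -604.959, 199.611], 'ee_rot': [0.614, 0.79, 0.001, -0.001], 'contact_force': [0.174, -0.007, -0.694], 'wrist_torque': [-0.039, 0.02, -0.012], 'gripper_width': 85.282}
-18.700000000000003
scene [[368.32, 0.0, 252.9], [0.0, 368.32, 188.54], [0.0, 0.0, 1.0]] [[-0.6286, 0.7775, -0.0189], [0.5852, 0.4569, -0.6699], [-0.5122, -0.4322, -0.7422]] [367.9, -259.9, 1224.7] [1010.7  362.   741.7]
top [[446.93, 0.0, 262.24], [0.0, 446.93, 193.52], [0.0, 0.0, 1.0]] [[0.0058, -0.9999, -0.014], [-0.9971, -0.0047, -0.0755], [0.0754, 0.0144, -0.997]] [-49.9, 533.4, 1360.1] [ 429.6  -66.9 1395.6]
```

View pics/scene0.png

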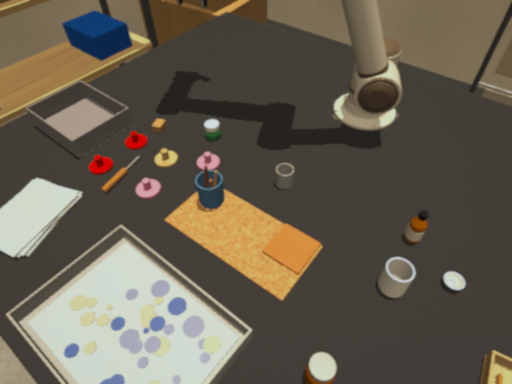

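View pics/top0.png

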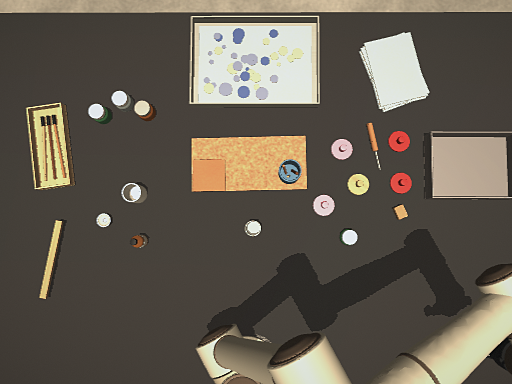

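Top view: the jar is at (133,192), the bottle at (139,241), the cup at (253,228) and the wooden lid at (358,184). The tile is at (209,175) and the tool pot at (289,171). Possible mix-ups for the lid are pink (342,149) and (324,205), red (399,141) and (401,183), and the flat white disc at (104,220). I choose the tan disc at (358,184). For the bottle, a capped brown jar at (145,109) is a look-alike. For the cup, the paint pot at (349,237) could be confused with it.

```bash
cat > h.py <<'E'
import numpy as np,cv2
from bench import arm
def cloud(d):
    K,R,t=d["intrinsics"],d["R"],d["t"]; D=d["depth"]
    v,u=np.mgrid[:D.shape[0],:D.shape[1]]
    c=np.stack([(u-K[0,2])/K[0,0]*D,(v-K[1,2])/K[1,1]*D,D],-1)
    P=(c-t)@R; P[D<=0]=np.nan
    return P
def ray(d,uv,z):
    K,R,t=d["intrinsics"],d["R"],d["t"]
    o=-R.T@t; q=R.T@np.array([(uv[0]-K[0,2])/K[0,0],(uv[1]-K[1,2])/K[1,1],1])
    return o+q*(z-o[2])/q[2]
E
python3 - <<'E'
from h import *
d=dict(np.load("top0.npz")); P=cloud(d); s=dict(np.load("scene0.npz")); S=cloud(s)
cv2.imwrite("pics/c1.png",np.hstack([cv2.resize(d["img"][130:260,80:210,::-1],(395,395),interpolation=2),cv2.resize(d["img"][130:260,270:400,::-1],(395,395),interpolation=2)]))
hsv=cv2.cvtColor(d["img"],cv2.COLOR_RGB2HSV)
print("bench z",np.nanmedian(P[270:300,150:190,2]),"scene",np.nanmedian(S[300:340,300:310,2]) )
for n,(u,v),h,lo in [("jar",(133,192),70,60),("bottle",(139,241),95,80),("cup",(253,228),52,42),("lid",(358,184),8,4),("knob",(358,184),38,28),("paint",(349,237),50,42),("pot",(289,171),80,70)]:
    w=P[v-18:v+19,u-18:u+19]; m=(w[...,2]>lo)
    m=m.astype(np.uint8); 
    n_,lab,st,ce=cv2.connectedComponentsWithStats(m)
    if n_<2: print(n,"none",np.nanmax(w[...,2]));continue
    k=1+np.argmax(st[1:,4]); cnt=cv2.findContours((lab==k).astype(np.uint8),0,2)[0]
    (cu,cv_),r=cv2.minEnclosingCircle(max(cnt,key=len)); 
    X=ray(d,(cu+u-18,cv_+v-18),h)
    q=w[lab==k]
    print(n,"px",round(cu+u-18,1),round(cv_+v-18,1),round(r,1),"ray",X.round(1),"ztop",np.nanpercentile(q[:,2],[50,95]).round(1),"midrange",((np.nanmax(q,0)+np.nanmin(q,0))/2).round(1), (np.nanmax(q,0)-np.nanmin(q,0)).round(1))
    qs=S.reshape(-1,3); ok=(np.hypot(qs[:,0]-X[0],qs[:,1]-X[1])<45)&(qs[:,2]>lo)&(qs[:,2]<h+30)
    qq=qs[ok]; 
    if len(qq): print("   scene midrange",((qq.max(0)+qq.min(0))/2).round(1),(qq.max(0)-qq.min(0)).round(1),len(qq))
E
```

```text
bench z -0.08849227690295372 scene -0.7972524332269559
jar px 131.7 192.4 10.0 ray [531.5 342.3  70. ] ztop [67.9 74.3] midrange [532.8 344.3  69.3] [54.5 58.3 18.3]
   scene midrange [534.8 345.1  66.1] [57.8 56.7 11.8] 275
bottle px 133.6 241.5 3.7 ray [386.3 324.9  95. ] ztop [94.8 97.7] midrange [386.2 326.9  89.1] [14.7 18.1 17.8]
   scene midrange [389.1 328.1  88.2] [18.7 18.4 16.3] 85
cup px 252.7 227.8 7.9 ray [427.8 -19.6  52. ] ztop [51.3 55.3] midrange [428.9 -18.8  49.6] [45.  45.4 13.6]
   scene midrange [428.9 -17.8  48.5] [49.  48.3 12.8] 120
lid px 358.0 184.3 13.3 ray [ 564.6 -344.4    8. ] ztop [ 8.7 39. ] midrange [ 562.7 -348.    24.3] [75.  74.9 40.5]
   scene midrange [ 568.3 -343.6   20.9] [65.4 65.9 33.7] 289
knob px 359.6 183.0 3.6 ray [ 565.8 -343.3   38. ] ztop [38.3 42.7] midrange [ 565.9 -344.    36.7] [18.3 19.4 15.7]
   scene midrange [ 567.8 -343.2   34.2] [18.5 17.2 11.8] 38
paint px 349.5 236.7 7.6 ray [ 403.1 -309.3   50. ] ztop [49.4 54.5] midrange [ 402.3 -309.7   50.3] [41.7 45.3 16.1]
   scene midrange [ 405.2 -308.5   47.3] [45.9 45.7 10.5] 133
pot px 289.8 170.4 11.6 ray [ 598.1 -129.2   80. ] ztop [83.7 94.5] midrange [ 599.  -129.5   88.8] [66.8 65.1 37.7]
   scene midrange [ 600.4 -128.1   89.4] [68.1 69.6 38.6] 352
```

View pics/c1.png

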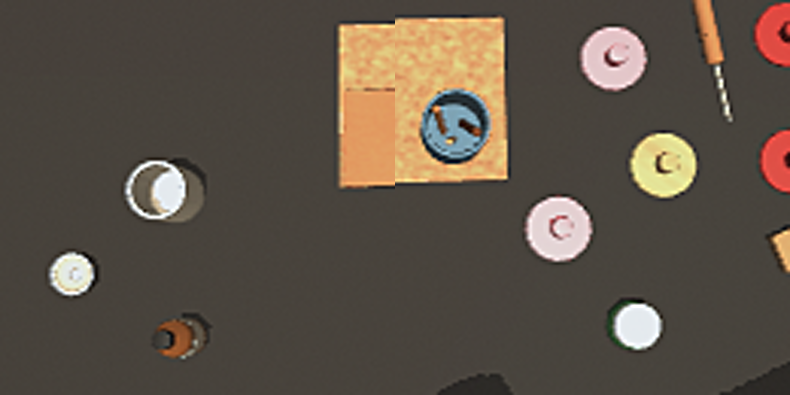

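```bash
python3 - <<'E'
from h import *
for n,box in(("top",(180,125,320,200)),("scene",(150,180,340,310))):
    d=dict(np.load(n+"0.npz")); img=d["img"]; hsv=cv2.cvtColor(img,cv2.COLOR_RGB2HSV)
    x0,y0,x1,y1=box; w=hsv[y0:y1,x0:x1]
    m=((w[...,0]>5)&(w[...,0]<25)&(w[...,1]>100)&(w[...,2]>120)).astype(np.uint8)
    m=cv2.morphologyEx(m,cv2.MORPH_CLOSE,np.ones((5,5)))
    c=max(cv2.findContours(m,0,2)[0],key=cv2.contourArea)
    if n=="top":
        pts=np.array([ray(d,p[0]+[x0,y0],4)[:2] for p in c],np.float32)
        r=cv2.minAreaRect(pts); print("mat",r,np.round(cv2.boxPoints(r),1).tolist())
    # tile: smoother, hue
    print(n,"tile px hsv",hsv[176,208] if n=="top" else hsv[246,292],"cork",hsv[150,240] if n=="top" else hsv[215,240])
    P=cloud(d); z=P[y0:y1,x0:x1,2]
    sm=cv2.GaussianBlur(w,(3,3),0)
    mt=((sm[...,0]<13)&(sm[...,0]>3)&(sm[...,1]>130)).astype(np.uint8); mt=cv2.morphologyEx(mt,cv2.MORPH_OPEN,np.ones((5,5)))
    c=max(cv2.findContours(mt,0,2)[0],key=cv2.contourArea)
    r=cv2.minAreaRect(np.array([ray(d,p[0]+[x0,y0],12)[:2] for p in c],np.float32)); print(n,"tile",np.round(r[0],1),np.round(r[1],1),r[2], "z",np.nanmedian(z[mt>0]))
E
```

```text
mat ((630.5887451171875, -2.69989013671875), (169.87677001953125, 361.2584228515625), 1.5632582902908325) [[540.7999877929688, 175.5], [550.5999755859375, -185.60000610351562], [720.4000244140625, -180.89999389648438], [710.5999755859375, 180.1999969482422]]
top tile px hsv [ 13 147 226] cork [ 17 125 226]Traceback (most recent call last):
  File "<stdin>", line 16, in <module>
ValueError: max() iterable argument is empty
```

Top view and the crop confirm it: the tan/yellow disc with the knob at (358,184) is the only wooden lid, the others being pink or red. The mat centre is about (630.6,-2.7) with yaw 0.027, and the tile is on the left (+y) end. I'll square the tool to the mat and head for the jar.

```bash
cat > to.py <<'E'
import sys,numpy as np
from scipy.spatial.transform import Rotation as Ro
from bench import arm
s=arm.read_state(); R=Ro.from_quat(s["ee_rot"]).as_matrix()
T=np.array([float(a) for a in sys.argv[1:4]])
d=R.T@(T-s["position"])
print("t",round(s["clock"],2),"pos",np.round(s["position"],1),"F",np.round(s["contact_force"],1),"w",round(s["gripper_width"],1),"tool delta",d.round(1),"yaw of x deg",np.degrees(np.arctan2(R[1,0],R[0,0])).round(2),"down",R[:,2].round(3),"j6",round(s["joints"][5],2))
E
python3 -m jog '[{"rz":0.111,"dy":35},{"rz":0.111,"dy":40},{"dy":40},{"dy":40},{"dy":40}]'; python3 to.py 533 344 200
```

```text
t 0.1 pos [ 154.4 -605.   199.7] F [ 0.3 -0.7 -0.3] w 85.7 tool delta [826.1 601.3   1.3] yaw of x deg 104.3 down [-0.001  0.002 -1.   ] j6 -0.26$[0]: bad value
```

```bash
python3 -m jog '[{"hand":85,"dx":0,"dy":35,"dz":0,"rx":0,"ry":0,"rz":0.111},{"hand":85,"dx":0,"dy":40,"dz":0,"rx":0,"ry":0,"rz":0.111}]'; python3 to.py 533 344 200
```

```text
clock: 0.27
position: [226.6, -591.0, 200.4]
ee_rot: [0.701, 0.713, 0.0, -0.001]
contact_force: [-0.2, 0.3, -0.1]
gripper_width: 85.0
t 0.27 pos [ 226.6 -591.   200.4] F [-0.2  0.3 -0.1] w 85.0 tool delta [929.3 323.3   1.4] yaw of x deg 91.04 down [-0.001  0.001 -1.   ] j6 -0.6
```

```bash
for i in 1; do python3 -m jog '[{"hand":85,"dx":37,"dy":18,"dz":0,"rx":0,"ry":0,"rz":0},{"hand":85,"dx":37,"dy":18,"dz":0,"rx":0,"ry":0,"rz":0},{"hand":85,"dx":37,"dy":18,"dz":0,"rx":0,"ry":0,"rz":0},{"hand":85,"dx":37,"dy":18,"dz":0,"rx":0,"ry":0,"rz":0},{"hand":85,"dx":37,"dy":18,"dz":0,"rx":0,"ry":0,"rz":0}]'; done
python3 -m jog '[{"hand":85,"dx":37,"dy":18,"dz":0,"rx":0,"ry":0,"rz":0},{"hand":85,"dx":37,"dy":18,"dz":0,"rx":0,"ry":0,"rz":0},{"hand":85,"dx":37,"dy":18,"dz":0,"rx":0,"ry":0,"rz":0},{"hand":85,"dx":37,"dy":18,"dz":0,"rx":0,"ry":0,"rz":0},{"hand":85,"dx":37,"dy":18,"dz":0,"rx":0,"ry":0,"rz":0}]'
python3 -m jog '[{"hand":85,"dx":39,"dy":14,"dz":0,"rx":0,"ry":0,"rz":0},{"hand":85,"dx":39,"dy":14,"dz":0,"rx":0,"ry":0,"rz":0},{"hand":85,"dx":39,"dy":14,"dz":0,"rx":0,"ry":0,"rz":0},{"hand":85,"dx":39,"dy":14,"dz":0,"rx":0,"ry":0,"rz":0},{"hand":85,"dx":39,"dy":14,"dz":0,"rx":0,"ry":0,"rz":0}]'
python3 to.py 533 344 200
```

```text
clock: 0.68
position: [313.1, -402.0, 200.2]
ee_rot: [0.697, 0.717, 0.0, -0.001]
contact_force: [0.8, 1.0, -0.3]
gripper_width: 85.1
clock: 1.1
position: [397.8, -214.5, 200.6]
ee_rot: [0.697, 0.717, 0.0, -0.0]
contact_force: [1.1, -1.0, -0.7]
gripper_width: 84.9
clock: 1.52
position: [462.1, -17.6, 200.7]
ee_rot: [0.697, 0.717, -0.0, -0.0]
contact_force: [-0.1, -1.4, 0.7]
gripper_width: 84.8
t 1.52 pos [462.1 -17.6 200.7] F [-0.1 -1.4  0.7] w 84.8 tool delta [359.4  81.1   0.7] yaw of x deg 91.61 down [-0.  0. -1.] j6 -1.86
```

```bash

python3 -m jog '[{"hand":85,"dx":39,"dy":9,"dz":0,"rx":0,"ry":0,"rz":0},{"hand":85,"dx":39,"dy":9,"dz":0,"rx":0,"ry":0,"rz":0},{"hand":85,"dx":39,"dy":9,"dz":0,"rx":0,"ry":0,"rz":0},{"hand":85,"dx":39,"dy":9,"dz":0,"rx":0,"ry":0,"rz":0},{"hand":85,"dx":39,"dy":9,"dz":0,"rx":0,"ry":0,"rz":0}]'
python3 -m jog '[{"hand":85,"dx":38,"dy":9,"dz":0,"rx":0,"ry":0,"rz":0},{"hand":85,"dx":38,"dy":9,"dz":0,"rx":0,"ry":0,"rz":0},{"hand":85,"dx":38,"dy":9,"dz":0,"rx":0,"ry":0,"rz":0},{"hand":85,"dx":38,"dy":8,"dz":0,"rx":0,"ry":0,"rz":0},{"hand":85,"dx":0,"dy":0,"dz":0,"rx":0,"ry":0,"rz":0}]'
python3 to.py 533 344 200
```

```text
clock: 1.93
position: [501.4, 178.5, 200.5]
ee_rot: [0.697, 0.717, -0.0, -0.0]
contact_force: [1.1, -0.7, 0.1]
gripper_width: 84.8
clock: 2.35
position: [533.2, 335.2, 198.6]
ee_rot: [0.696, 0.718, 0.0, -0.0]
contact_force: [1.3, -0.2, -0.6]
gripper_width: 85.2
t 2.35 pos [533.2 335.2 198.6] F [ 1.3 -0.2 -0.6] w 85.2 tool delta [ 8.8  0.1 -1.4] yaw of x deg 91.85 down [-0.  0. -1.] j6 -2.36
```

```bash

python3 -m jog '[{"hand":85,"dx":8,"dy":0,"dz":30,"rx":0,"ry":0,"rz":0},{"hand":85,"dx":0,"dy":0,"dz":30,"rx":0,"ry":0,"rz":0},{"hand":85,"dx":0,"dy":0,"dz":10,"rx":0,"ry":0,"rz":0},{"hand":85,"dx":0,"dy":0,"dz":0,"rx":0,"ry":0,"rz":0}]'
python3 to.py 533 344 30; python3 - <<'E'
from h import *
a=arm.get_image("scene");b=arm.get_image("top")
cv2.imwrite("pics/j1.png",np.hstack([cv2.resize(a["img"][210:340,330:500,::-1],(400,306)),cv2.resize(b["img"][130:260,70:240,::-1],(400,306))]))
E
```

```text
clock: 2.68
position: [530.4, 335.7, 126.8]
ee_rot: [0.697, 0.717, -0.004, -0.0]
contact_force: [-0.1, -0.9, 0.2]
gripper_width: 84.9
t 2.68 pos [530.4 335.7 126.8] F [-0.1 -0.9  0.2] w 84.9 tool delta [ 8.8  3.5 96.8] yaw of x deg 91.57 down [-0.006 -0.006 -1.   ] j6 -2.36
```

View pics/j1.png

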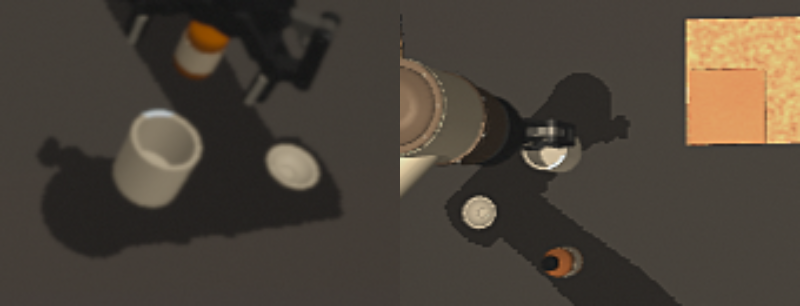

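```bash

python3 -m jog '[{"hand":85,"dx":8,"dy":3,"dz":0,"rx":0,"ry":0,"rz":0},{"hand":85,"dx":0,"dy":0,"dz":0,"rx":0,"ry":0,"rz":0},{"hand":85,"dx":0,"dy":0,"dz":0,"rx":0,"ry":0,"rz":0}]'
python3 to.py 533 344 30; python3 -c "
from bench import arm;s=arm.read_state();print(s['joints'],s['joint_vel'])"
```

```text
clock: 3.03
position: [536.0, 346.4, 132.4]
ee_rot: [0.697, 0.717, 0.002, 0.0]
contact_force: [-0.4, -0.5, -0.3]
gripper_width: 85.1
t 3.03 pos [536.  346.4 132.4] F [-0.4 -0.5 -0.3] w 85.1 tool delta [ -2.6  -3.3 102.4] yaw of x deg 91.6 down [ 0.002  0.002 -1.   ] j6 -2.37
[ 8.26980905e-01  4.56920969e-01 -5.57540455e-02  2.56671073e-04
 -1.05488527e+00 -2.36990476e+00] [-0.00214925 -0.00039304 -0.02124968 -0.0057997   0.00086004  0.00104862]
```

```bash

python3 -m jog '[{"hand":85,"dx":-2,"dy":-3,"dz":20,"rx":0,"ry":0,"rz":0},{"hand":85,"dx":0,"dy":0,"dz":15,"rx":0,"ry":0,"rz":0},{"hand":85,"dx":0,"dy":0,"dz":5,"rx":0,"ry":0,"rz":0},{"hand":85,"dx":0,"dy":0,"dz":0,"rx":0,"ry":0,"rz":0},{"hand":85,"dx":0,"dy":0,"dz":0,"rx":0,"ry":0,"rz":0}]'
python3 to.py 533 344 30; python3 -m jog '[{"hand":85,"dx":0,"dy":0,"dz":0,"rx":0,"ry":0,"rz":0},{"hand":85,"dx":0,"dy":0,"dz":0,"rx":0,"ry":0,"rz":0}]'; python3 to.py 533 344 30;
```

```text
clock: 3.45
position: [532.7, 343.7, 91.5]
ee_rot: [0.697, 0.717, 0.001, 0.0]
contact_force: [0.2, -0.3, 0.3]
gripper_width: 85.0
t 3.45 pos [532.7 343.7  91.5] F [ 0.2 -0.3  0.3] w 85.0 tool delta [ 0.2  0.2 61.5] yaw of x deg 91.61 down [ 0.001  0.    -1.   ] j6 -2.37
clock: 3.62
position: [532.9, 344.0, 92.0]
ee_rot: [0.697, 0.717, 0.001, 0.0]
contact_force: [-0.6, 0.3, 0.2]
gripper_width: 84.9
t 3.62 pos [532.9 344.   92. ] F [-0.6  0.3  0.2] w 84.9 tool delta [-0.1  0.  62. ] yaw of x deg 91.6 down [ 0.002  0.002 -1.   ] j6 -2.37
```

```bash

python3 -m jog '[{"hand":85,"dx":0,"dy":0,"dz":18,"rx":0,"ry":0,"rz":0},{"hand":85,"dx":0,"dy":0,"dz":25,"rx":0,"ry":0,"rz":0},{"hand":85,"dx":0,"dy":0,"dz":14,"rx":0,"ry":0,"rz":0},{"hand":85,"dx":0,"dy":0,"dz":5,"rx":0,"ry":0,"rz":0},{"hand":85,"dx":0,"dy":0,"dz":0,"rx":0,"ry":0,"rz":0}]'
python3 -m jog '[{"hand":70,"dx":0,"dy":0,"dz":0,"rx":0,"ry":0,"rz":0},{"hand":63,"dx":0,"dy":0,"dz":0,"rx":0,"ry":0,"rz":0},{"hand":61,"dx":0,"dy":0,"dz":0,"rx":0,"ry":0,"rz":0}]'
python3 to.py 533 344 30
```

```text
clock: 4.03
position: [531.9, 343.0, 27.9]
ee_rot: [0.697, 0.717, -0.001, 0.0]
contact_force: [0.7, 0.2, 0.1]
gripper_width: 85.0
clock: 4.28
position: [533.1, 344.3, 30.3]
ee_rot: [0.697, 0.717, 0.002, 0.0]
contact_force: [-0.6, 1.3, 1.4]
gripper_width: 61.0
t 4.28 pos [533.1 344.3  30.3] F [-0.6  1.3  1.4] w 61.0 tool delta [-0.3 -0.1  0.3] yaw of x deg 91.6 down [ 0.002  0.002 -1.   ] j6 -2.37
```

```bash
python3 - <<'E'
from h import *
a=arm.get_image("scene")
cv2.imwrite("pics/j2.png",cv2.resize(a["img"][180:340,320:500,::-1],(720,580)))
E
```

```text
(no output)
```

View pics/j2.png

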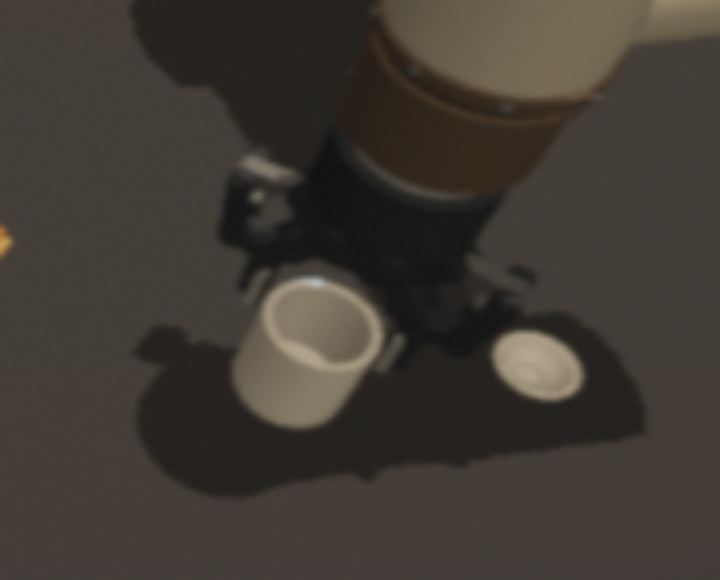

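```bash
python3 - <<'E'
from h import *
a=arm.get_image("scene")
K,R,t=a["intrinsics"],a["R"],a["t"]
for X in [(533,344,30),(533,344,43),(533,374,43),(533,314,43),(533,344,70),(533,344,0)]:
    c=R@np.array(X)+t; p=K@c/c[2]; print(X,p[:2].round(1),((p[0]-320)*4).round(),((p[1]-180)*580/160).round())
P=cloud(a)
for (x,y) in [(265,280),(390,350),(250,285),(380,365),(310,290)]:
    u=int(320+x/4);v=int(180+y*160/580); print((x,y),P[v,u].round(0))
E
```

```text
(533, 344, 30) [394.3 277.7] 297.0 354.0
(533, 344, 43) [396.  274.7] 304.0 343.0
(533, 374, 43) [409.7 282.8] 359.0 373.0
(533, 314, 43) [382.6 266.8] 251.0 315.0
(533, 344, 70) [399.5 268.1] 318.0 319.0
(533, 344, 0) [390.6 284.5] 283.0 379.0
(265, 280) [547. 313.  99.]
(390, 350) [543. 378.  91.]
(250, 285) [546. 307.  88.]
(380, 365) [545. 379.  78.]
(310, 290) [512. 332.  61.]
```

```bash

python3 -m jog '[{"hand":56,"dx":0,"dy":0,"dz":0,"rx":0,"ry":0,"rz":0},{"hand":50,"dx":0,"dy":0,"dz":0,"rx":0,"ry":0,"rz":0},{"hand":50,"dx":0,"dy":0,"dz":0,"rx":0,"ry":0,"rz":0},{"hand":50,"dx":0,"dy":0,"dz":0,"rx":0,"ry":0,"rz":0},{"hand":50,"dx":0,"dy":0,"dz":0,"rx":0,"ry":0,"rz":0}]'
python3 to.py 533 344 30
```

```text
clock: 4.8
position: [533.3, 344.5, 31.0]
ee_rot: [0.697, 0.717, 0.002, 0.0]
contact_force: [-0.2, 0.0, 6.7]
gripper_width: 54.7
t 4.8 pos [533.3 344.5  31. ] F [-0.2  0.   6.7] w 54.7 tool delta [-0.5 -0.3  1. ] yaw of x deg 91.64 down [ 0.003  0.002 -1.   ] j6 -2.37
```

```bash
python3 - <<'E'
from h import *
a=arm.get_image("scene");b=arm.get_image("top")
cv2.imwrite("pics/j3.png",np.hstack([cv2.resize(a["img"][220:310,340:450,::-1],(400,327)),cv2.resize(b["img"][150:230,90:190,::-1],(400,327))]))
P=cloud(a); q=P[240:300,370:430].reshape(-1,3); m=(abs(q[:,2]-69)<3); q=q[m]; print(((q.max(0)+q.min(0))/2).round(1),(q.max(0)-q.min(0)).round(1))
E
```

```text
[533.9 342.   69. ] [60.3 69.9  5.7]
```

View pics/j3.png

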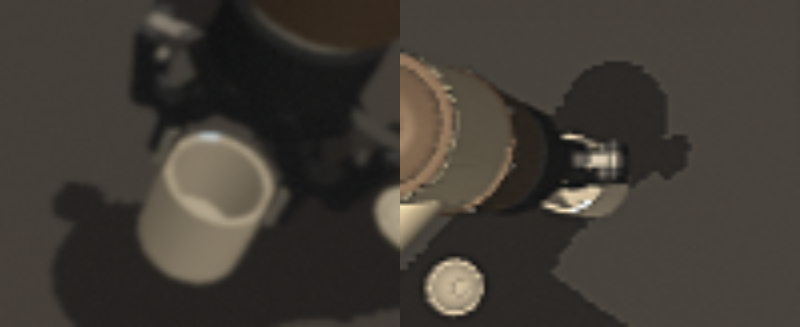

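```bash

python3 -m jog '[{"hand":50,"dx":0,"dy":0,"dz":-8,"rx":0,"ry":0,"rz":0},{"hand":50,"dx":0,"dy":0,"dz":-16,"rx":0,"ry":0,"rz":0},{"hand":50,"dx":0,"dy":0,"dz":-22,"rx":0,"ry":0,"rz":0},{"hand":50,"dx":0,"dy":0,"dz":-16,"rx":0,"ry":0,"rz":0},{"hand":50,"dx":0,"dy":0,"dz":-8,"rx":0,"ry":0,"rz":0}]'
python3 to.py 592.2 121.3 100;python3 - <<'E'
from h import *
a=arm.get_image("scene");b=arm.get_image("top")
cv2.imwrite("pics/j4.png",np.hstack([cv2.resize(a["img"][200:310,340:480,::-1],(400,314)),cv2.resize(b["img"][130:230,90:220,::-1],(400,314))]))
E
```

```text
clock: 5.32
position: [532.5, 343.6, 100.7]
ee_rot: [0.697, 0.717, 0.001, 0.0]
contact_force: [-0.4, 0.5, -2.8]
gripper_width: 54.4
t 5.32 pos [532.5 343.6 100.7] F [-0.4  0.5 -2.8] w 54.4 tool delta [-223.9   53.5    0.5] yaw of x deg 91.59 down [ 0.001  0.001 -1.   ] j6 -2.37
```

View pics/j4.png

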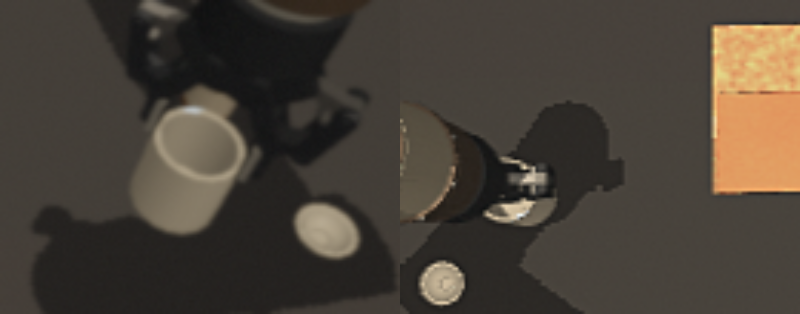

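The jar is held upright (-2.8 N, about 250 g), hanging clear of the bench. Now to the tile.

```bash

python3 -m jog '[{"hand":50,"dx":-15,"dy":3,"dz":0,"rx":0,"ry":0,"rz":0},{"hand":50,"dx":-30,"dy":7,"dz":0,"rx":0,"ry":0,"rz":0},{"hand":50,"dx":-36,"dy":9,"dz":0,"rx":0,"ry":0,"rz":0},{"hand":50,"dx":-36,"dy":9,"dz":0,"rx":0,"ry":0,"rz":0},{"hand":50,"dx":-36,"dy":9,"dz":0,"rx":0,"ry":0,"rz":0}]' | tail -1
python3 -m jog '[{"hand":50,"dx":-34,"dy":8,"dz":0,"rx":0,"ry":0,"rz":0},{"hand":50,"dx":-25,"dy":6,"dz":0,"rx":0,"ry":0,"rz":0},{"hand":50,"dx":-12,"dy":2,"dz":0,"rx":0,"ry":0,"rz":0},{"hand":50,"dx":0,"dy":0,"dz":0,"rx":0,"ry":0,"rz":0},{"hand":50,"dx":0,"dy":0,"dz":0,"rx":0,"ry":0,"rz":0}]'
python3 to.py 592.2 121.3 43;python3 - <<'E'
from h import *
a=arm.get_image("scene");b=arm.get_image("top")
cv2.imwrite("pics/j5.png",np.hstack([cv2.resize(a["img"][180:310,200:370,::-1],(400,306)),cv2.resize(b["img"][110:220,150:290,::-1],(400,314))[:306]]))
K,R,t=a["intrinsics"],a["R"],a["t"]
P=cloud(a)[180:310,200:370].reshape(-1,3); A=a["img"][180:310,200:370].reshape(-1,3)
m=(abs(P[:,2]-138)<5)
q=P[m]; print(m.sum(),((q.max(0)+q.min(0))/2).round(1),(q.max(0)-q.min(0)).round(1))
E
```

```text
gripper_width: 54.5
clock: 6.25
position: [590.6, 120.0, 97.4]
ee_rot: [0.698, 0.716, -0.001, -0.001]
contact_force: [0.7, 1.1, -3.0]
gripper_width: 54.6
t 6.25 pos [590.6 120.   97.4] F [ 0.7  1.1 -3. ] w 54.6 tool delta [ 1.3  1.8 54.4] yaw of x deg 91.49 down [-0.002 -0.001 -1.   ] j6 -2.01
139 [592.1 120.  138. ] [56.4 79.9  9.9]
```

View pics/j5.png

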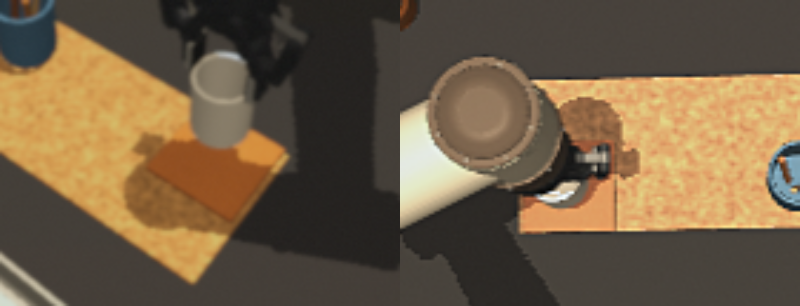

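```bash

python3 -m jog '[{"hand":50,"dx":1,"dy":1,"dz":10,"rx":0,"ry":0,"rz":0},{"hand":50,"dx":0,"dy":0,"dz":18,"rx":0,"ry":0,"rz":0},{"hand":50,"dx":0,"dy":0,"dz":12,"rx":0,"ry":0,"rz":0},{"hand":50,"dx":0,"dy":0,"dz":4,"rx":0,"ry":0,"rz":0},{"hand":50,"dx":0,"dy":0,"dz":0,"rx":0,"ry":0,"rz":0}]' | tail -1
python3 -m jog '[{"hand":50,"dx":0,"dy":0,"dz":0,"rx":0,"ry":0,"rz":0},{"hand":50,"dx":0,"dy":0,"dz":0,"rx":0,"ry":0,"rz":0},{"hand":50,"dx":0,"dy":0,"dz":0,"rx":0,"ry":0,"rz":0}]' | tail -1
python3 to.py 592.2 121.3 43
```

```text
gripper_width: 54.7
gripper_width: 54.5
t 7.02 pos [593.  122.5  55.7] F [-0.8  0.7 -2.5] w 54.5 tool delta [-1.2 -0.9 12.7] yaw of x deg 91.62 down [ 0.002  0.001 -1.   ] j6 -2.01
```

```bash

python3 -m jog '[{"hand":50,"dx":-1,"dy":-1,"dz":4,"rx":0,"ry":0,"rz":0},{"hand":50,"dx":0,"dy":0,"dz":4,"rx":0,"ry":0,"rz":0},{"hand":50,"dx":0,"dy":0,"dz":2,"rx":0,"ry":0,"rz":0},{"hand":50,"dx":0,"dy":0,"dz":1,"rx":0,"ry":0,"rz":0},{"hand":50,"dx":0,"dy":0,"dz":0,"rx":0,"ry":0,"rz":0}]' | tail -1
python3 to.py 592.2 121.3 43
python3 -m jog '[{"hand":50,"dx":0,"dy":0,"dz":1,"rx":0,"ry":0,"rz":0},{"hand":50,"dx":0,"dy":0,"dz":1,"rx":0,"ry":0,"rz":0},{"hand":50,"dx":0,"dy":0,"dz":0,"rx":0,"ry":0,"rz":0}]' | tail -1
python3 to.py 592.2 121.3 43
```

```text
gripper_width: 54.5
t 7.43 pos [591.3 120.8  43.4] F [-0.3  0.5 -2.2] w 54.5 tool delta [0.4 0.9 0.4] yaw of x deg 91.59 down [-0. -0. -1.] j6 -2.01
gripper_width: 54.5
t 7.68 pos [592.1 121.1  43.1] F [-1.2 -0.2  4.7] w 54.5 tool delta [0.2 0.1 0.1] yaw of x deg 91.63 down [ 0.002  0.    -1.   ] j6 -2.01
```

```bash

python3 -m jog '[{"hand":60,"dx":0,"dy":0,"dz":0,"rx":0,"ry":0,"rz":0},{"hand":70,"dx":0,"dy":0,"dz":0,"rx":0,"ry":0,"rz":0},{"hand":85,"dx":0,"dy":0,"dz":0,"rx":0,"ry":0,"rz":0},{"hand":85,"dx":0,"dy":0,"dz":0,"rx":0,"ry":0,"rz":0},{"hand":85,"dx":0,"dy":0,"dz":0,"rx":0,"ry":0,"rz":0}]' | tail -2
python3 -m jog '[{"hand":85,"dx":0,"dy":0,"dz":-8,"rx":0,"ry":0,"rz":0},{"hand":85,"dx":0,"dy":0,"dz":-20,"rx":0,"ry":0,"rz":0},{"hand":85,"dx":0,"dy":0,"dz":-30,"rx":0,"ry":0,"rz":0},{"hand":85,"dx":0,"dy":0,"dz":-40,"rx":0,"ry":0,"rz":0},{"hand":85,"dx":0,"dy":0,"dz":-35,"rx":0,"ry":0,"rz":0}]' | tail -2
python3 to.py 387.5 327 180;  python3 - <<'E'
from h import *
a=arm.get_image("scene")
cv2.imwrite("pics/j6.png",cv2.resize(a["img"][180:310,200:370,::-1],(510,390)))
P=cloud(a)[200:290,250:340].reshape(-1,3)
m=(abs(P[:,2]-80)<4)
q=P[m]; print(m.sum(),((q.max(0)+q.min(0))/2).round(1),(q.max(0)-q.min(0)).round(1))
E
```

```text
contact_force: [-0.3, 0.4, -0.6]
gripper_width: 84.9
contact_force: [0.9, 0.3, 0.8]
gripper_width: 84.9
t 8.52 pos [591.4 120.8 177.2] F [0.9 0.3 0.8] w 84.9 tool delta [ 211.9 -198.1   -3.1] yaw of x deg 91.61 down [ 0.001 -0.    -1.   ] j6 -2.01
165 [592.2 121.6  80. ] [58.8 57.   7.7]
```

View pics/j6.png

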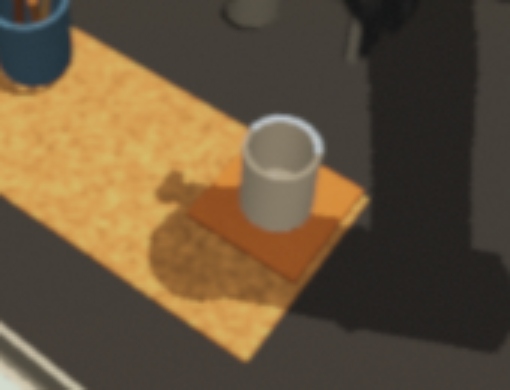

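The jar stands centred on the tile: image (280,175), measured (592,121.6) against tile (592,121). Next, the bottle.

```bash

python3 -m jog '[{"hand":85,"dx":15,"dy":-14,"dz":0,"rx":0,"ry":0,"rz":0},{"hand":85,"dx":28,"dy":-26,"dz":0,"rx":0,"ry":0,"rz":0},{"hand":85,"dx":28,"dy":-26,"dz":0,"rx":0,"ry":0,"rz":0},{"hand":85,"dx":28,"dy":-26,"dz":0,"rx":0,"ry":0,"rz":0},{"hand":85,"dx":28,"dy":-26,"dz":0,"rx":0,"ry":0,"rz":0}]' | tail -1
python3 -m jog '[{"hand":85,"dx":28,"dy":-26,"dz":0,"rx":0,"ry":0,"rz":0},{"hand":85,"dx":28,"dy":-26,"dz":0,"rx":0,"ry":0,"rz":0},{"hand":85,"dx":20,"dy":-19,"dz":0,"rx":0,"ry":0,"rz":0},{"hand":85,"dx":9,"dy":-9,"dz":0,"rx":0,"ry":0,"rz":0},{"hand":85,"dx":0,"dy":0,"dz":0,"rx":0,"ry":0,"rz":0}]' | tail -1
python3 -m jog '[{"hand":85,"dx":0,"dy":0,"dz":0,"rx":0,"ry":0,"rz":0},{"hand":85,"dx":0,"dy":0,"dz":0,"rx":0,"ry":0,"rz":0}]' | tail -1
python3 to.py 387.5 327 120;python3 - <<'E'
from h import *
a=arm.get_image("scene")
cv2.imwrite("pics/b1.png",cv2.resize(a["img"][160:290,340:510,::-1],(510,390)))
P=cloud(a)[195:255,390:440].reshape(-1,3)
for lo,hi in((10,48),(80,100)):
  q=P[(P[:,2]>lo)&(P[:,2]<hi)]; print(lo,len(q),q.min(0).round(1),q.max(0).round(1))
E
```

```text
gripper_width: 85.2
gripper_width: 85.0
gripper_width: 85.0
t 9.57 pos [387.9 327.1 174.9] F [-0.6 -0.8  0. ] w 85.0 tool delta [-0.1 -0.4 54.9] yaw of x deg 91.58 down [ 0.  0. -1.] j6 -2.56
10 193 [389.4 308.6  10.1] [408.6 347.   47.6]
80 84 [379.2 319.1  80.6] [398.9 337.2  96.9]
```

View pics/b1.png

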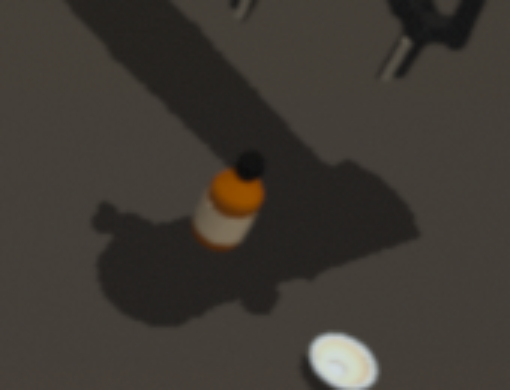

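```bash

python3 -m jog '[{"hand":85,"dx":0.5,"dy":0.5,"dz":20,"rx":0,"ry":0,"rz":0},{"hand":85,"dx":0,"dy":0,"dz":35,"rx":0,"ry":0,"rz":0},{"hand":85,"dx":0,"dy":0,"dz":30,"rx":0,"ry":0,"rz":0},{"hand":85,"dx":0,"dy":0,"dz":15,"rx":0,"ry":0,"rz":0},{"hand":85,"dx":0,"dy":0,"dz":5,"rx":0,"ry":0,"rz":0}]' | tail -1
python3 -m jog '[{"hand":85,"dx":0,"dy":0,"dz":0,"rx":0,"ry":0,"rz":0},{"hand":85,"dx":0,"dy":0,"dz":0,"rx":0,"ry":0,"rz":0}]' | tail -1
python3 to.py 388.3 327.5 26
```

```text
gripper_width: 85.0
gripper_width: 84.9
t 10.2 pos [389.1 328.1  70.5] F [0.7 0.2 0.3] w 84.9 tool delta [-0.7 -0.9 44.5] yaw of x deg 91.56 down [ 0.001  0.001 -1.   ] j6 -2.56
```

```bash

python3 -m jog '[{"hand":85,"dx":-0.5,"dy":-0.5,"dz":14,"rx":0,"ry":0,"rz":0},{"hand":85,"dx":0,"dy":0,"dz":16,"rx":0,"ry":0,"rz":0},{"hand":75,"dx":0,"dy":0,"dz":9,"rx":0,"ry":0,"rz":0},{"hand":65,"dx":0,"dy":0,"dz":4,"rx":0,"ry":0,"rz":0},{"hand":55,"dx":0,"dy":0,"dz":0,"rx":0,"ry":0,"rz":0}]' | tail -1
python3 -m jog '[{"hand":48,"dx":0,"dy":0,"dz":0,"rx":0,"ry":0,"rz":0},{"hand":46,"dx":0,"dy":0,"dz":0,"rx":0,"ry":0,"rz":0}]' | tail -1
python3 to.py 388.3 327.5 26;python3 - <<'E'
from h import *
a=arm.get_image("scene")
cv2.imwrite("pics/b2.png",cv2.resize(a["img"][160:290,340:510,::-1],(510,390)))
E
```

```text
gripper_width: 55.7
gripper_width: 46.0
t 10.78 pos [388.1 328.1  27.7] F [-0.6 -0.1  0. ] w 46.0 tool delta [-0.6  0.2  1.7] yaw of x deg 91.61 down [ 0.001  0.002 -1.   ] j6 -2.56
```

View pics/b2.png

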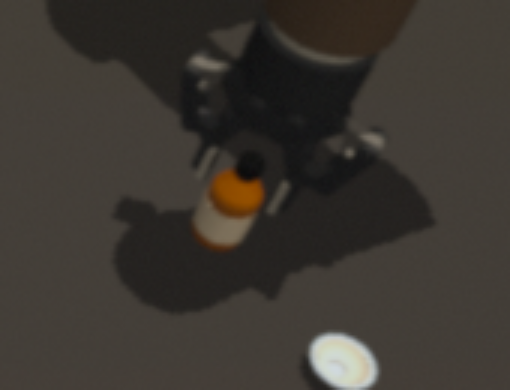

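```bash
python3 - <<'E'
from h import *
a=arm.get_image("scene")
K,R,t=a["intrinsics"],a["R"],a["t"]
P=cloud(a)
for (x,y) in [(200,172),(205,160),(272,210),(280,195)]:
    u=int(340+x/3);v=int(160+y/3); print((x,y),P[v,u].round(0))
for X in [(399,303,28),(399,353,28),(399,303,45),(399,353,45),(388,328,0)]:
    c=R@np.array(X)+t; p=K@c/c[2]; print(X,((p[0]-340)*3).round(),((p[1]-160)*3).round())
E
```

```text
(200, 172) [401. 300.  70.]
(205, 160) [400. 300.  84.]
(272, 210) [401. 356.  68.]
(280, 195) [400. 357.  86.]
(399, 303, 28) 187.0 204.0
(399, 353, 28) 249.0 237.0
(399, 303, 45) 193.0 191.0
(399, 353, 45) 256.0 224.0
(388, 328, 0) 212.0 232.0
```

```bash
python3 - <<'E'
from h import *
a=arm.get_image("scene")
c=a["img"][195:255,385:445,::-1].astype(float); c=np.clip(c*2.5,0,255).astype(np.uint8)
P=cloud(a)
z=np.nan_to_num(P[195:255,385:445,2]); zz=cv2.applyColorMap(np.clip(z*2.2,0,255).astype(np.uint8),cv2.COLORMAP_JET)
cv2.imwrite("pics/b3.png",np.hstack([cv2.resize(c,(400,400)),cv2.resize(zz,(400,400),interpolation=0)]))
E
```

```text
(no output)
```

View pics/b3.png

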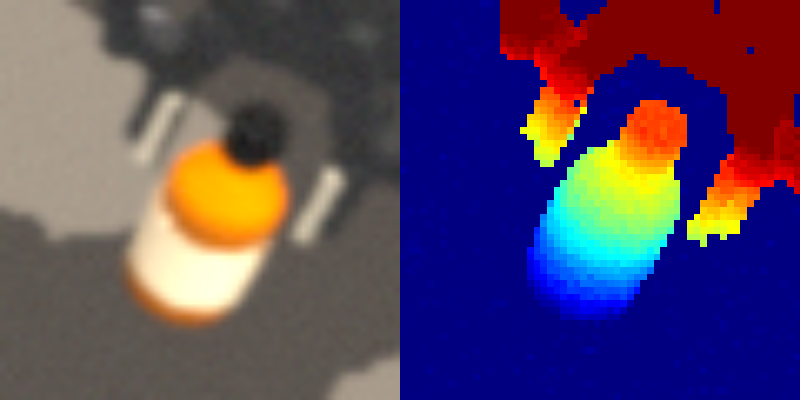

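```bash
python3 - <<'E'
from h import *
a=arm.get_image("scene"); P=cloud(a); print(arm.read_state()["position"])
for r,c in (((195,225),(400,414)),((218,235),(428,445))):
    q=P[r[0]:r[1],c[0]:c[1]].reshape(-1,3)
    q=q[(q[:,2]>20)&(abs(q[:,1]-328)>22)&(q[:,2]<130)]
    o=np.argsort(q[:,2]); print(len(q)); print(q[o[:8]].round(0).tolist()); print(q[o[-3:]].round(0).tolist())
b=arm.get_image("top")
c=b["img"][200:280,90:190,::-1].astype(float); c=np.clip(c*2,0,255).astype(np.uint8)
cv2.imwrite("pics/b4.png",cv2.resize(c,(600,480)))
E
```

```text
[387.77892187 327.70021491  27.21640988]
215
[[401.0, 302.0, 64.0], [400.0, 299.0, 65.0], [401.0, 304.0, 66.0], [379.0, 304.0, 66.0], [399.0, 298.0, 67.0], [401.0, 301.0, 67.0], [398.0, 305.0, 67.0], [397.0, 297.0, 68.0]]
[[401.0, 280.0, 129.0], [401.0, 276.0, 129.0], [407.0, 301.0, 130.0]]
119
[[399.0, 353.0, 63.0], [399.0, 355.0, 64.0], [399.0, 356.0, 66.0], [395.0, 362.0, 67.0], [398.0, 354.0, 67.0], [393.0, 362.0, 69.0], [398.0, 353.0, 69.0], [393.0, 351.0, 70.0]]
[[401.0, 360.0, 115.0], [400.0, 361.0, 115.0], [397.0, 366.0, 115.0]]
```

View pics/b4.png

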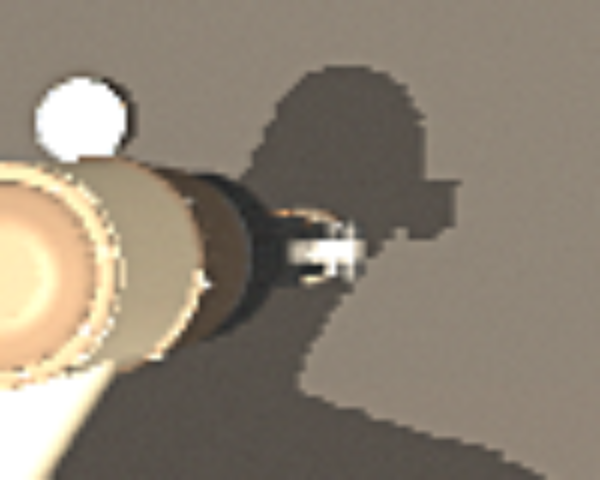

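```bash
python3 - <<'E'
from h import *
a=arm.get_image("scene"); P=cloud(a)
q=P[100:235,380:480].reshape(-1,3); q=q[(abs(q[:,1]-328)<45)&(q[:,2]>98)&(abs(q[:,0]-388)<60)]
for lo in range(98,200,6):
    s=q[(q[:,2]>=lo)&(q[:,2]<lo+6)]
    if len(s): print(lo,len(s),s.min(0).round(0)[:2],s.max(0).round(0)[:2])
E
```

```text
98 26 [392. 287.] [405. 370.]
104 49 [383. 284.] [404. 373.]
110 97 [376. 283.] [404. 373.]
116 29 [376. 283.] [403. 373.]
122 33 [373. 297.] [407. 359.]
128 53 [386. 299.] [408. 357.]
134 57 [398. 301.] [408. 354.]
140 58 [396. 299.] [408. 356.]
146 52 [392. 295.] [410. 373.]
152 90 [389. 283.] [410. 372.]
158 115 [390. 283.] [410. 373.]
164 92 [382. 283.] [410. 373.]
170 34 [382. 287.] [402. 368.]
176 17 [391. 290.] [401. 365.]
182 20 [395. 290.] [426. 364.]
188 83 [396. 292.] [427. 364.]
194 96 [395. 291.] [428. 364.]
```

The picture shows the fingertips at z≈63, not 27 plus the small swing. The visible fingers sit about 25–30 mm higher than the reported TCP. I'll lower in small steps and watch the force.

```bash

python3 -m jog '[{"hand":50,"dx":0,"dy":0,"dz":2,"rx":0,"ry":0,"rz":0},{"hand":50,"dx":0,"dy":0,"dz":2,"rx":0,"ry":0,"rz":0},{"hand":50,"dx":0,"dy":0,"dz":0,"rx":0,"ry":0,"rz":0},{"hand":50,"dx":0,"dy":0,"dz":0,"rx":0,"ry":0,"rz":0}]' | tail -1
python3 to.py 388.3 327.5 26;python3 - <<'E'
from h import *
a=arm.get_image("scene"); P=cloud(a)
for r,c in (((195,230),(400,414)),((218,240),(425,445))):
    q=P[r[0]:r[1],c[0]:c[1]].reshape(-1,3)
    q=q[(q[:,2]>8)&(abs(q[:,1]-328)>22)&(q[:,2]<130)]
    o=np.argsort(q[:,2]); print(len(q),q[o[:4]].round(0).tolist())
E
```

```text
gripper_width: 50.1
t 11.42 pos [387.4 327.2  22.4] F [ 0.1 -0.1 -0.2] w 50.1 tool delta [ 0.3  0.9 -3.6] yaw of x deg 91.59 down [-0.    -0.001 -1.   ] j6 -2.56
226 [[399.0, 298.0, 59.0], [386.0, 302.0, 60.0], [401.0, 296.0, 60.0], [401.0, 301.0, 60.0]]
135 [[398.0, 357.0, 57.0], [399.0, 354.0, 60.0], [399.0, 358.0, 60.0], [399.0, 356.0, 62.0]]
```

```bash

python3 -m jog '[{"hand":50,"dx":0,"dy":0,"dz":2,"rx":0,"ry":0,"rz":0},{"hand":50,"dx":0,"dy":0,"dz":0,"rx":0,"ry":0,"rz":0},{"hand":50,"dx":0,"dy":0,"dz":0,"rx":0,"ry":0,"rz":0}]' | tail -1
python3 to.py 388.3 327.5 26
python3 -m jog '[{"hand":50,"dx":0,"dy":0,"dz":2,"rx":0,"ry":0,"rz":0},{"hand":50,"dx":0,"dy":0,"dz":0,"rx":0,"ry":0,"rz":0},{"hand":50,"dx":0,"dy":0,"dz":0,"rx":0,"ry":0,"rz":0}]' | tail -1
python3 to.py 388.3 327.5 26
```

```text
gripper_width: 49.9
t 11.72 pos [387.5 327.3  20.6] F [-0.1 -0.2  0.4] w 49.9 tool delta [ 0.2  0.8 -5.4] yaw of x deg 91.59 down [-0. -0. -1.] j6 -2.56
gripper_width: 50.0
t 11.97 pos [387.5 327.3  18.6] F [-0.3 -0.2  0.4] w 50.0 tool delta [ 0.2  0.8 -7.4] yaw of x deg 91.59 down [-0. -0. -1.] j6 -2.56
```

```bash

python3 -m jog '[{"hand":50,"dx":0,"dy":0,"dz":2,"rx":0,"ry":0,"rz":0},{"hand":50,"dx":0,"dy":0,"dz":1,"rx":0,"ry":0,"rz":0},{"hand":50,"dx":0,"dy":0,"dz":0,"rx":0,"ry":0,"rz":0}]' | tail -1
python3 to.py 388.3 327.5 26
python3 -m jog '[{"hand":50,"dx":0,"dy":0,"dz":2,"rx":0,"ry":0,"rz":0},{"hand":50,"dx":0,"dy":0,"dz":1,"rx":0,"ry":0,"rz":0},{"hand":50,"dx":0,"dy":0,"dz":0,"rx":0,"ry":0,"rz":0},{"hand":50,"dx":0,"dy":0,"dz":0,"rx":0,"ry":0,"rz":0}]' | tail -1
python3 to.py 388.3 327.5 26; python3 - <<'E'
from h import *
a=arm.get_image("scene"); P=cloud(a)
c=a["img"][195:255,385:445,::-1].astype(float); c=np.clip(c*2.5,0,255).astype(np.uint8)
z=np.nan_to_num(P[195:255,385:445,2]); zz=cv2.applyColorMap(np.clip(z*2.2,0,255).astype(np.uint8),cv2.COLORMAP_JET)
cv2.imwrite("pics/b5.png",np.hstack([cv2.resize(c,(400,400)),cv2.resize(zz,(400,400),interpolation=0)]))
for r,c in (((195,234),(398,414)),((218,244),(422,445))):
    q=P[r[0]:r[1],c[0]:c[1]].reshape(-1,3)
    q=q[(q[:,2]>8)&(abs(q[:,1]-328)>23)&(q[:,2]<130)]
    o=np.argsort(q[:,2]); print(len(q),q[o[:6]].round(0).tolist())
E
```

```text
gripper_width: 49.9
t 12.22 pos [387.4 327.2  15.4] F [-0.4  0.   1.1] w 49.9 tool delta [  0.3   0.9 -10.6] yaw of x deg 91.59 down [-0. -0. -1.] j6 -2.56
gripper_width: 50.2
t 12.55 pos [387.5 327.3  12.6] F [ 0.5 -0.3 -0.5] w 50.2 tool delta [  0.1   0.8 -13.4] yaw of x deg 91.59 down [-0. -0. -1.] j6 -2.56
264 [[389.0, 302.0, 48.0], [400.0, 299.0, 49.0], [394.0, 291.0, 51.0], [401.0, 296.0, 53.0], [402.0, 301.0, 53.0], [397.0, 294.0, 53.0]]
175 [[388.0, 352.0, 46.0], [398.0, 357.0, 50.0], [400.0, 355.0, 51.0], [397.0, 359.0, 51.0], [394.0, 364.0, 51.0], [400.0, 352.0, 52.0]]
```

View pics/b5.png

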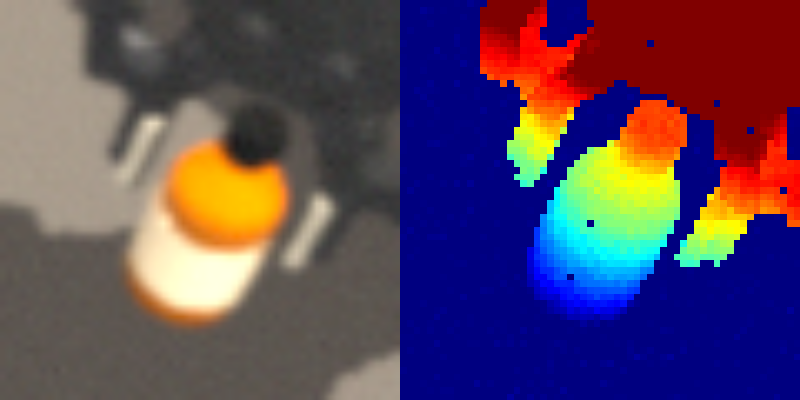

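```bash

python3 -m jog '[{"hand":50,"dx":0,"dy":0,"dz":3,"rx":0,"ry":0,"rz":0},{"hand":50,"dx":0,"dy":0,"dz":2,"rx":0,"ry":0,"rz":0},{"hand":50,"dx":0,"dy":0,"dz":0,"rx":0,"ry":0,"rz":0}]' | tail -1
python3 to.py 388.3 327.5 0
python3 -m jog '[{"hand":50,"dx":0,"dy":0,"dz":2,"rx":0,"ry":0,"rz":0},{"hand":50,"dx":0,"dy":0,"dz":2,"rx":0,"ry":0,"rz":0},{"hand":50,"dx":0,"dy":0,"dz":0,"rx":0,"ry":0,"rz":0}]' | tail -1
python3 to.py 388.3 327.5 0
python3 -m jog '[{"hand":50,"dx":0,"dy":0,"dz":2,"rx":0,"ry":0,"rz":0},{"hand":50,"dx":0,"dy":0,"dz":0,"rx":0,"ry":0,"rz":0},{"hand":50,"dx":0,"dy":0,"dz":0,"rx":0,"ry":0,"rz":0}]' | tail -1
python3 to.py 388.3 327.5 0
cat > fz.py <<'E'
from h import *
import sys
# finger tip height from scene depth near given x y halfwidth
def tips(x,y,hw,a=None):
    a=a or arm.get_image("scene"); P=cloud(a).reshape(-1,3)
    for s in(-1,1):
        q=P[(abs(P[:,0]-x)<16)&(abs(P[:,1]-(y+s*(hw+5)))<9)&(P[:,2]>15)]
        q=q[np.argsort(q[:,2])]; print(s,len(q),"lowest z",np.percentile(q[:,2],[0,3,6]).round(0) if len(q) else None)
    return a
E
python3 - <<'E'
from fz import *
tips(387.5,327.3,25)
E
```

```text
gripper_width: 50.2
t 12.85 pos [387.3 327.    7.2] F [ 1.1 -0.8 -0.1] w 50.2 tool delta [0.4 1.  7.2] yaw of x deg 91.58 down [-0.001 -0.001 -1.   ] j6 -2.56
gripper_width: 49.9
t 13.1 pos [387.4 327.1   3.3] F [-0.1 -0.3  0.3] w 49.9 tool delta [0.3 0.9 3.3] yaw of x deg 91.58 down [-0.    -0.001 -1.   ] j6 -2.56
gripper_width: 49.8
t 13.35 pos [387.5 327.3   1.6] F [-0.3 -0.4 -0.3] w 49.8 tool delta [0.1 0.8 1.6] yaw of x deg 91.59 down [-0. -0. -1.] j6 -2.56
-1 347 lowest z [38. 45. 51.]
1 468 lowest z [39. 48. 54.]
```

```bash

python3 -m jog '[{"hand":50,"dx":0,"dy":0.5,"dz":2,"rx":0,"ry":0,"rz":0},{"hand":46,"dx":0,"dy":0,"dz":1,"rx":0,"ry":0,"rz":0},{"hand":42,"dx":0,"dy":0,"dz":0,"rx":0,"ry":0,"rz":0},{"hand":36,"dx":0,"dy":0,"dz":0,"rx":0,"ry":0,"rz":0},{"hand":30,"dx":0,"dy":0,"dz":0,"rx":0,"ry":0,"rz":0}]' | tail -1
python3 -m jog '[{"hand":30,"dx":0,"dy":0,"dz":0,"rx":0,"ry":0,"rz":0},{"hand":30,"dx":0,"dy":0,"dz":0,"rx":0,"ry":0,"rz":0},{"hand":30,"dx":0,"dy":0,"dz":0,"rx":0,"ry":0,"rz":0}]' | tail -1
python3 to.py 388.3 327.5 0; python3 - <<'E'
from fz import *
a=tips(387.5,327.3,19)
cv2.imwrite("pics/b6.png",cv2.resize(a["img"][185:255,375:455,::-1],(640,560)))
E
```

```text
gripper_width: 36.2
gripper_width: 36.4
t 14.07 pos [388.2 327.5  -1.1] F [ 0.2 -0.6  2.6] w 36.4 tool delta [ 0.   0.2 -1.1] yaw of x deg 91.6 down [ 0.  0. -1.] j6 -2.56
-1 313 lowest z [16. 34. 41.]
1 363 lowest z [15. 35. 41.]
```

View pics/b6.png

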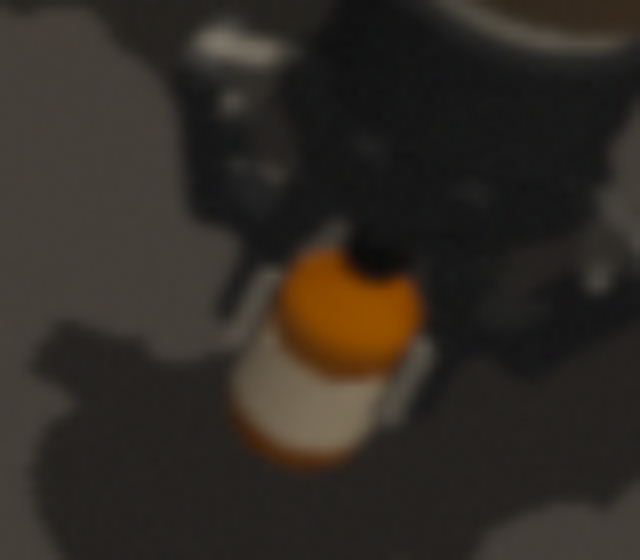

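```bash

python3 -m jog '[{"hand":30,"dx":0,"dy":0,"dz":-5,"rx":0,"ry":0,"rz":0},{"hand":30,"dx":0,"dy":0,"dz":-10,"rx":0,"ry":0,"rz":0},{"hand":30,"dx":0,"dy":0,"dz":-12,"rx":0,"ry":0,"rz":0},{"hand":30,"dx":0,"dy":0,"dz":-8,"rx":0,"ry":0,"rz":0},{"hand":30,"dx":0,"dy":0,"dz":0,"rx":0,"ry":0,"rz":0}]' | tail -1
python3 to.py 388.3 327.5 0; python3 - <<'E'
from fz import *
a=arm.get_image("scene")
cv2.imwrite("pics/b7.png",cv2.resize(a["img"][165:255,365:465,::-1],(600,540)))
E
```

```text
gripper_width: 36.5
t 14.53 pos [389.  328.7  35.8] F [ 0.2  0.3 -0.9] w 36.5 tool delta [-1.3 -0.8 35.8] yaw of x deg 91.61 down [ 0.003  0.003 -1.   ] j6 -2.56
```

View pics/b7.png

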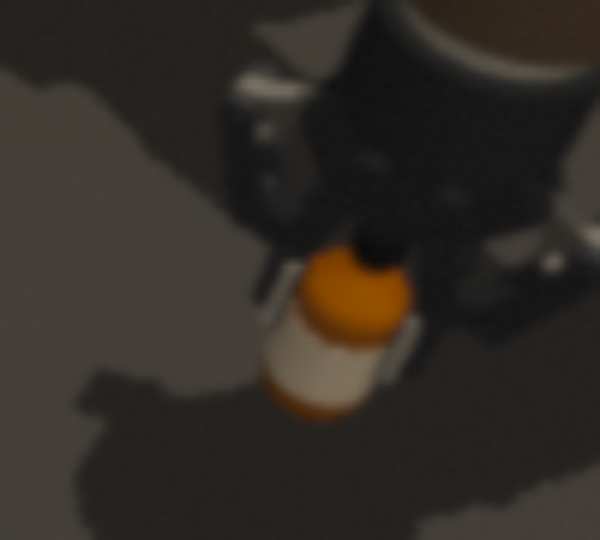

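The bottle is lifted and upright in the jaws. I'll raise it and carry it to the mid-row.

```bash

python3 -m jog '[{"hand":30,"dx":0,"dy":0,"dz":-12,"rx":0,"ry":0,"rz":0},{"hand":30,"dx":0,"dy":0,"dz":-28,"rx":0,"ry":0,"rz":0},{"hand":30,"dx":0,"dy":0,"dz":-30,"rx":0,"ry":0,"rz":0},{"hand":30,"dx":0,"dy":0,"dz":-20,"rx":0,"ry":0,"rz":0},{"hand":30,"dx":0,"dy":0,"dz":-8,"rx":0,"ry":0,"rz":0}]' | tail -1
python3 to.py 595.6 -3.7 130
```

```text
gripper_width: 36.3
t 15.0 pos [389.  328.7 134.5] F [ 0.2  0.6 -1.8] w 36.3 tool delta [-338.1  197.1    3.8] yaw of x deg 91.62 down [ 0.003  0.004 -1.   ] j6 -2.56
```

```bash

python3 -m jog '[{"hand":30,"dx":-12,"dy":7,"dz":0,"rx":0,"ry":0,"rz":0},{"hand":30,"dx":-25,"dy":15,"dz":0,"rx":0,"ry":0,"rz":0},{"hand":30,"dx":-33,"dy":19,"dz":0,"rx":0,"ry":0,"rz":0},{"hand":30,"dx":-33,"dy":19,"dz":0,"rx":0,"ry":0,"rz":0},{"hand":30,"dx":-33,"dy":19,"dz":0,"rx":0,"ry":0,"rz":0}]' | tail -1
python3 -m jog '[{"hand":30,"dx":-33,"dy":19,"dz":0,"rx":0,"ry":0,"rz":0},{"hand":30,"dx":-33,"dy":19,"dz":0,"rx":0,"ry":0,"rz":0},{"hand":30,"dx":-33,"dy":19,"dz":0,"rx":0,"ry":0,"rz":0},{"hand":30,"dx":-33,"dy":19,"dz":0,"rx":0,"ry":0,"rz":0},{"hand":30,"dx":-33,"dy":19,"dz":0,"rx":0,"ry":0,"rz":0}]' | tail -1
python3 -m jog '[{"hand":30,"dx":-25,"dy":15,"dz":0,"rx":0,"ry":0,"rz":0},{"hand":30,"dx":-12,"dy":8,"dz":0,"rx":0,"ry":0,"rz":0},{"hand":30,"dx":0,"dy":0,"dz":0,"rx":0,"ry":0,"rz":0},{"hand":30,"dx":0,"dy":0,"dz":0,"rx":0,"ry":0,"rz":0},{"hand":30,"dx":0,"dy":0,"dz":0,"rx":0,"ry":0,"rz":0}]' | tail -1
python3 to.py 595.6 -3.7 130;python3 - <<'E'
from h import *
a=arm.get_image("scene")
cv2.imwrite("pics/b8.png",cv2.resize(a["img"][100:290,180:400,::-1],(660,570)))
E
```

```text
gripper_width: 36.4
gripper_width: 36.2
gripper_width: 36.0
t 16.25 pos [593.3  -4.3 130.8] F [ 0.   0.6 -1.3] w 36.0 tool delta [0.5 2.3 0.8] yaw of x deg 91.62 down [-0.002  0.    -1.   ] j6 -1.81
```

View pics/b8.png

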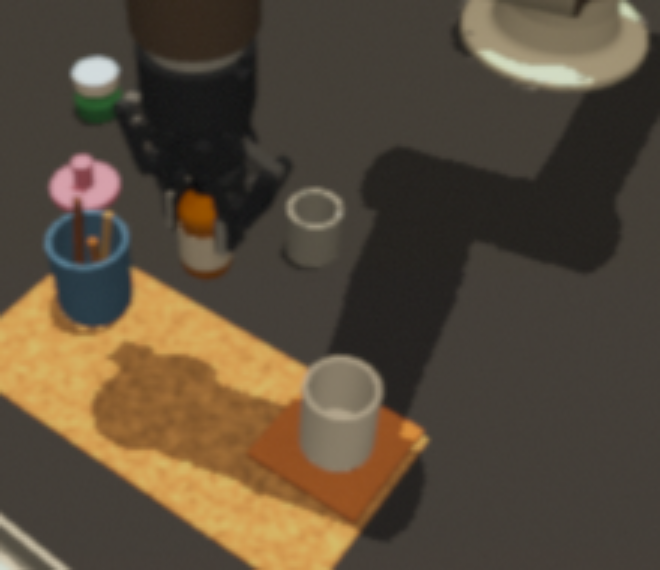

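```bash

python3 -m jog '[{"hand":30,"dx":0.5,"dy":1.5,"dz":12,"rx":0,"ry":0,"rz":0},{"hand":30,"dx":0,"dy":0,"dz":26,"rx":0,"ry":0,"rz":0},{"hand":30,"dx":0,"dy":0,"dz":26,"rx":0,"ry":0,"rz":0},{"hand":30,"dx":0,"dy":0,"dz":20,"rx":0,"ry":0,"rz":0},{"hand":30,"dx":0,"dy":0,"dz":10,"rx":0,"ry":0,"rz":0}]' | tail -1
python3 -m jog '[{"hand":30,"dx":0,"dy":0,"dz":3,"rx":0,"ry":0,"rz":0},{"hand":30,"dx":0,"dy":0,"dz":0,"rx":0,"ry":0,"rz":0},{"hand":30,"dx":0,"dy":0,"dz":0,"rx":0,"ry":0,"rz":0},{"hand":30,"dx":0,"dy":0,"dz":0,"rx":0,"ry":0,"rz":0}]' | tail -1
python3 to.py 595.6 -3.7 3;python3 - <<'E'
from h import *
a=arm.get_image("scene")
cv2.imwrite("pics/b9.png",cv2.resize(a["img"][160:270,180:310,::-1],(650,550)))
E
```

```text
gripper_width: 36.4
gripper_width: 36.4
t 17.05 pos [597.1  -3.9  36.3] F [ 0.9 -0.1 -1.2] w 36.4 tool delta [ 0.3 -1.6 33.3] yaw of x deg 91.64 down [ 0.003  0.001 -1.   ] j6 -1.81
```

View pics/b9.png

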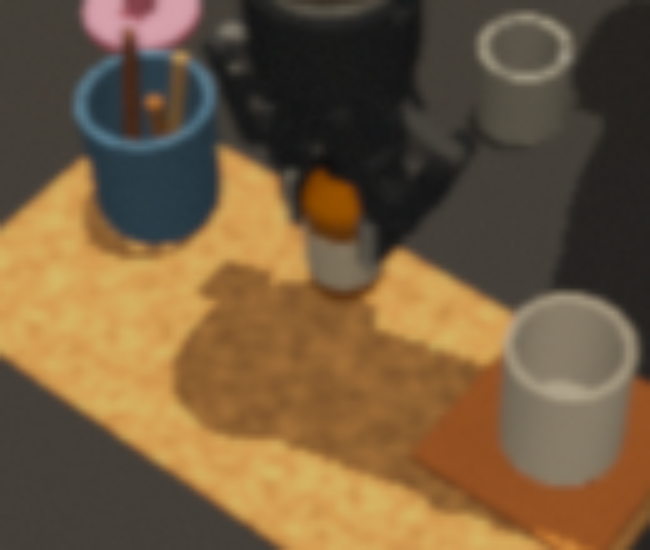

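```bash

python3 -m jog '[{"hand":30,"dx":0,"dy":-1,"dz":8,"rx":0,"ry":0,"rz":0},{"hand":30,"dx":0,"dy":0,"dz":10,"rx":0,"ry":0,"rz":0},{"hand":30,"dx":0,"dy":0,"dz":6,"rx":0,"ry":0,"rz":0},{"hand":30,"dx":0,"dy":0,"dz":2,"rx":0,"ry":0,"rz":0},{"hand":30,"dx":0,"dy":0,"dz":0,"rx":0,"ry":0,"rz":0}]' | tail -1
python3 -m jog '[{"hand":30,"dx":0,"dy":0,"dz":0,"rx":0,"ry":0,"rz":0},{"hand":30,"dx":0,"dy":0,"dz":0,"rx":0,"ry":0,"rz":0}]' | tail -1
python3 to.py 595.6 -3.7 3
python3 -m jog '[{"hand":30,"dx":0,"dy":0,"dz":2,"rx":0,"ry":0,"rz":0},{"hand":30,"dx":0,"dy":0,"dz":2,"rx":0,"ry":0,"rz":0},{"hand":30,"dx":0,"dy":0,"dz":0,"rx":0,"ry":0,"rz":0}]' | tail -1
python3 to.py 595.6 -3.7 3
```

```text
gripper_width: 36.4
gripper_width: 36.4
t 17.68 pos [595.2  -4.5   8.9] F [ 0.1 -0.1 -0.7] w 36.4 tool delta [0.8 0.4 5.9] yaw of x deg 91.6 down [ 0. -0. -1.] j6 -1.81
gripper_width: 36.5
t 17.93 pos [594.6  -4.5   4.4] F [ 0.8 -0.1 -1.3] w 36.5 tool delta [0.8 1.  1.4] yaw of x deg 91.58 down [-0.001  0.    -1.   ] j6 -1.81
```

```bash

python3 -m jog '[{"hand":30,"dx":0,"dy":0,"dz":1,"rx":0,"ry":0,"rz":0},{"hand":30,"dx":0,"dy":0,"dz":1,"rx":0,"ry":0,"rz":0},{"hand":30,"dx":0,"dy":0,"dz":0,"rx":0,"ry":0,"rz":0}]' | tail -1
python3 to.py 595.6 -3.7 3
```

```text
gripper_width: 36.5
t 18.18 pos [595.1  -4.4   3. ] F [ 0.  -0.4 -0. ] w 36.5 tool delta [ 0.7  0.6 -0. ] yaw of x deg 91.61 down [ 0. -0. -1.] j6 -1.81
```

```bash

python3 -m jog '[{"hand":30,"dx":0,"dy":0,"dz":0.5,"rx":0,"ry":0,"rz":0},{"hand":30,"dx":0,"dy":0,"dz":0.5,"rx":0,"ry":0,"rz":0},{"hand":30,"dx":0,"dy":0,"dz":0,"rx":0,"ry":0,"rz":0}]' | tail -1
python3 to.py 595.6 -3.7 3
```

```text
gripper_width: 36.4
t 18.43 pos [595.2  -4.4   2.9] F [-1.6  0.7  4.9] w 36.4 tool delta [ 0.7  0.4 -0.1] yaw of x deg 91.62 down [ 0.001 -0.    -1.   ] j6 -1.81
```

```bash

python3 -m jog '[{"hand":40,"dx":0,"dy":0,"dz":0,"rx":0,"ry":0,"rz":0},{"hand":50,"dx":0,"dy":0,"dz":0,"rx":0,"ry":0,"rz":0},{"hand":70,"dx":0,"dy":0,"dz":0,"rx":0,"ry":0,"rz":0},{"hand":80,"dx":0,"dy":0,"dz":0,"rx":0,"ry":0,"rz":0},{"hand":80,"dx":0,"dy":0,"dz":0,"rx":0,"ry":0,"rz":0}]' | tail -2
python3 -m jog '[{"hand":80,"dx":0,"dy":0,"dz":-8,"rx":0,"ry":0,"rz":0},{"hand":80,"dx":0,"dy":0,"dz":-20,"rx":0,"ry":0,"rz":0},{"hand":80,"dx":0,"dy":0,"dz":-30,"rx":0,"ry":0,"rz":0},{"hand":80,"dx":0,"dy":0,"dz":-40,"rx":0,"ry":0,"rz":0},{"hand":80,"dx":0,"dy":0,"dz":-35,"rx":0,"ry":0,"rz":0}]' | tail -2
python3 -m jog '[{"hand":80,"dx":0,"dy":-10,"dz":-10,"rx":0,"ry":0,"rz":0},{"hand":80,"dx":0,"dy":-30,"dz":0,"rx":0,"ry":0,"rz":0},{"hand":80,"dx":-4,"dy":-40,"dz":0,"rx":0,"ry":0,"rz":0},{"hand":80,"dx":-4,"dy":-40,"dz":0,"rx":0,"ry":0,"rz":0},{"hand":80,"dx":-4,"dy":-30,"dz":0,"rx":0,"ry":0,"rz":0}]' | tail -2
python3 to.py 428.5 -18.5 130; python3 - <<'E'
from h import *
a=arm.get_image("scene")
cv2.imwrite("pics/b10.png",cv2.resize(a["img"][140:290,180:380,::-1],(680,510)))
P=cloud(a).reshape(-1,3)
q=P[(abs(P[:,0]-595)<30)&(abs(P[:,1]+4)<30)&(P[:,2]>85)&(P[:,2]<105)]; print("cap",len(q),((q.max(0)+q.min(0))/2).round(1),q.min(0).round(),q.max(0).round(1))
q=P[(abs(P[:,0]-595)<30)&(abs(P[:,1]+4)<30)&(P[:,2]>15)&(P[:,2]<50)]; print("body",len(q),q.min(0).round(1),q.max(0).round(1))
q=P[(abs(P[:,0]-428.5)<40)&(abs(P[:,1]+18)<40)&(P[:,2]>42)&(P[:,2]<60)]; print("cup",len(q),((q.max(0)+q.min(0))/2).round(1),q.min(0).round(),q.max(0).round(1))
E
```

```text
contact_force: [-0.0, 0.2, 0.2]
gripper_width: 80.0
contact_force: [-0.0, -0.5, 0.3]
gripper_width: 80.0
contact_force: [-0.6, -0.0, 0.6]
gripper_width: 80.1
t 19.68 pos [442.1 -21.2 144.9] F [-0.6 -0.   0.6] w 80.1 tool delta [  3.  -13.5  14.9] yaw of x deg 91.57 down [-0.001  0.    -1.   ] j6 -1.86
cap 66 [595.7  -3.7  92.6] [587. -13.  85.] [604.4   5.3 100. ]
body 139 [587.2 -18.6  15.4] [615.4  15.2  49.8]
cup 119 [429.5 -19.2  48.3] [405. -44.  42.] [454.    5.7  54.6]
```

View pics/b10.png

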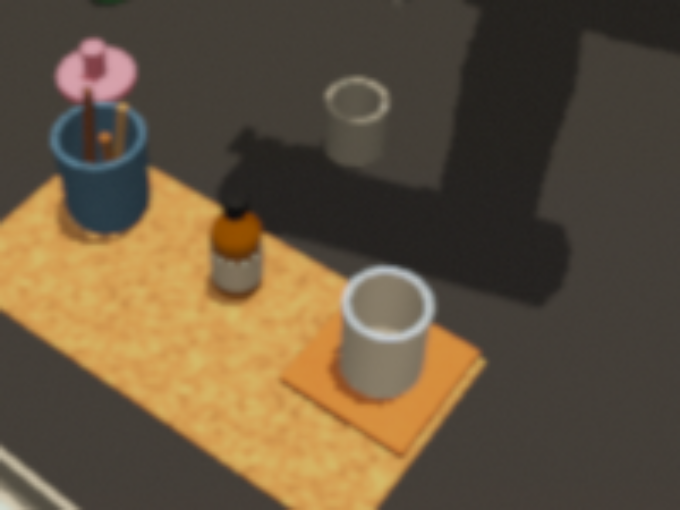

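```bash

python3 -m jog '[{"hand":80,"dx":2,"dy":-11,"dz":20,"rx":0,"ry":0,"rz":0},{"hand":80,"dx":0,"dy":0,"dz":35,"rx":0,"ry":0,"rz":0},{"hand":80,"dx":0,"dy":0,"dz":35,"rx":0,"ry":0,"rz":0},{"hand":80,"dx":0,"dy":0,"dz":20,"rx":0,"ry":0,"rz":0},{"hand":80,"dx":0,"dy":0,"dz":10,"rx":0,"ry":0,"rz":0}]' | tail -1
python3 -m jog '[{"hand":80,"dx":0,"dy":0,"dz":0,"rx":0,"ry":0,"rz":0},{"hand":80,"dx":0,"dy":0,"dz":0,"rx":0,"ry":0,"rz":0},{"hand":80,"dx":0,"dy":0,"dz":0,"rx":0,"ry":0,"rz":0}]' | tail -1
python3 to.py 428.7 -18.9 -12;python3 - <<'E'
from fz import *
a=tips(428.7,-18.9,40)
cv2.imwrite("pics/c2.png",cv2.resize(a["img"][110:210,240:360,::-1],(600,500)))
E
```

```text
gripper_width: 80.2
gripper_width: 80.0
t 20.4 pos [435.4 -18.6  25.7] F [ 0.4  0.7 -0.1] w 80.0 tool delta [-0.1 -6.8 37.7] yaw of x deg 91.61 down [ 0.002  0.001 -1.   ] j6 -1.88
-1 96 lowest z [66. 68. 71.]
1 504 lowest z [67. 83. 92.]
```

View pics/c2.png

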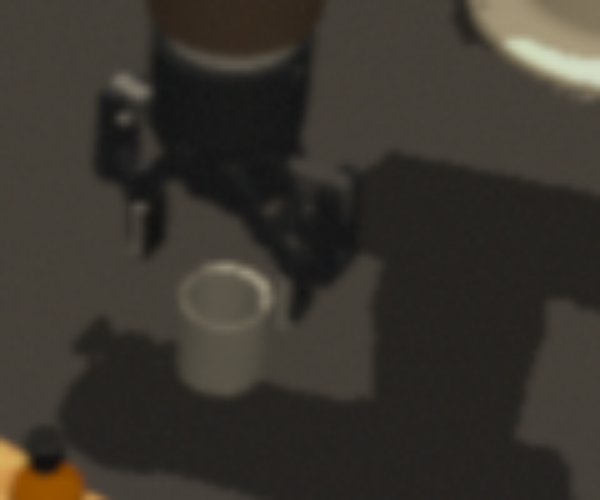

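Tips at z≈66, about 41 mm above the TCP reading, so the offset is the same here. The cup is between the jaws; I'll shift -6.5 in tool y and lower.

```bash

python3 -m jog '[{"hand":80,"dx":0,"dy":-6.5,"dz":0,"rx":0,"ry":0,"rz":0},{"hand":80,"dx":0,"dy":0,"dz":8,"rx":0,"ry":0,"rz":0},{"hand":80,"dx":0,"dy":0,"dz":8,"rx":0,"ry":0,"rz":0},{"hand":80,"dx":0,"dy":0,"dz":4,"rx":0,"ry":0,"rz":0},{"hand":80,"dx":0,"dy":0,"dz":0,"rx":0,"ry":0,"rz":0}]' | tail -1
python3 to.py 428.7 -18.9 -12
python3 -m jog '[{"hand":75,"dx":0,"dy":0,"dz":7,"rx":0,"ry":0,"rz":0},{"hand":65,"dx":0,"dy":0,"dz":7,"rx":0,"ry":0,"rz":0},{"hand":58,"dx":0,"dy":0,"dz":3,"rx":0,"ry":0,"rz":0},{"hand":56,"dx":0,"dy":0,"dz":0,"rx":0,"ry":0,"rz":0},{"hand":54,"dx":0,"dy":0,"dz":0,"rx":0,"ry":0,"rz":0}]' | tail -1
python3 to.py 428.7 -18.9 -12;python3 - <<'E'
from fz import *
a=tips(428.7,-18.9,27)
cv2.imwrite("pics/c3.png",cv2.resize(a["img"][110:210,240:360,::-1],(600,500)))
E
```

```text
gripper_width: 80.4
t 20.87 pos [426.8 -19.4   3.6] F [-0.1  0.3  0.5] w 80.4 tool delta [ 0.5  2.  15.6] yaw of x deg 91.59 down [-0.003 -0.001 -1.   ] j6 -1.88
gripper_width: 54.2
t 21.28 pos [427.6 -19.2 -12.6] F [ 0.  -0.6 -0.3] w 54.2 tool delta [ 0.3  1.1 -0.6] yaw of x deg 91.6 down [-0.001 -0.    -1.   ] j6 -1.88
-1 139 lowest z [24. 29. 32.]
1 719 lowest z [25. 38. 49.]
```

View pics/c3.png

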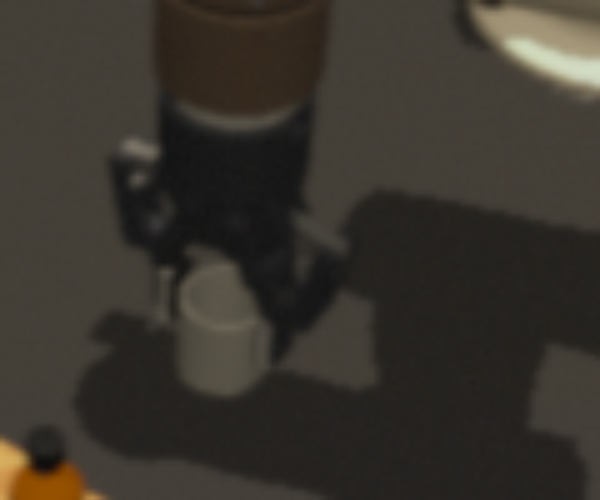

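Tips are at z≈24, straddling the cup. Close and lift.

```bash

python3 -m jog '[{"hand":50,"dx":0,"dy":0.5,"dz":0,"rx":0,"ry":0,"rz":0},{"hand":40,"dx":0,"dy":0,"dz":0,"rx":0,"ry":0,"rz":0},{"hand":40,"dx":0,"dy":0,"dz":0,"rx":0,"ry":0,"rz":0},{"hand":40,"dx":0,"dy":0,"dz":0,"rx":0,"ry":0,"rz":0},{"hand":40,"dx":0,"dy":0,"dz":0,"rx":0,"ry":0,"rz":0}]' | tail -1
python3 to.py 428.7 -18.9 -12
python3 -m jog '[{"hand":40,"dx":0,"dy":0,"dz":-5,"rx":0,"ry":0,"rz":0},{"hand":40,"dx":0,"dy":0,"dz":-12,"rx":0,"ry":0,"rz":0},{"hand":40,"dx":0,"dy":0,"dz":-12,"rx":0,"ry":0,"rz":0},{"hand":40,"dx":0,"dy":0,"dz":-6,"rx":0,"ry":0,"rz":0},{"hand":40,"dx":0,"dy":0,"dz":0,"rx":0,"ry":0,"rz":0}]' | tail -1
python3 to.py 668.6 -1.6 110;python3 - <<'E'
from fz import *
a=arm.get_image("scene")
cv2.imwrite("pics/c4.png",cv2.resize(a["img"][110:210,240:360,::-1],(600,500)))
E
```

```text
gripper_width: 45.8
t 21.75 pos [428.8 -18.9 -11.9] F [0.5 0.6 3.4] w 45.8 tool delta [ 0.  -0.1  0.1] yaw of x deg 91.61 down [ 0.001  0.    -1.   ] j6 -1.88
gripper_width: 46.1
t 22.17 pos [428.9 -18.9  23.8] F [-0.2 -0.4 -0.8] w 46.1 tool delta [ 10.7 240.3 -85.6] yaw of x deg 91.59 down [ 0.002  0.001 -1.   ] j6 -1.88
```

View pics/c4.png

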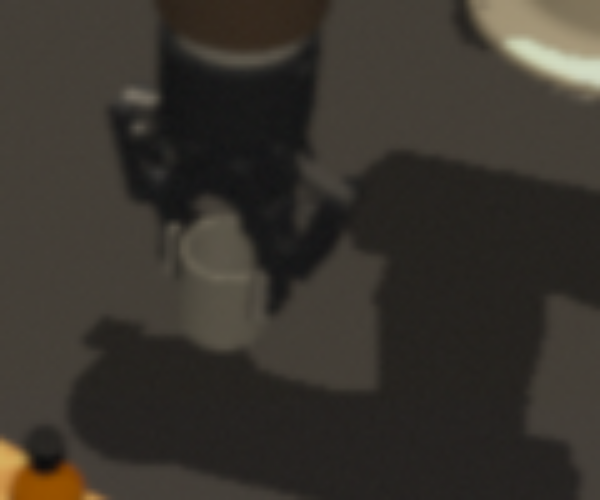

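```bash

python3 -m jog '[{"hand":40,"dx":0,"dy":0,"dz":-12,"rx":0,"ry":0,"rz":0},{"hand":40,"dx":0,"dy":0,"dz":-30,"rx":0,"ry":0,"rz":0},{"hand":40,"dx":0,"dy":0,"dz":-32,"rx":0,"ry":0,"rz":0},{"hand":40,"dx":0,"dy":0,"dz":-24,"rx":0,"ry":0,"rz":0},{"hand":40,"dx":0,"dy":0,"dz":-8,"rx":0,"ry":0,"rz":0}]' | tail -1
python3 -m jog '[{"hand":40,"dx":1,"dy":12,"dz":0,"rx":0,"ry":0,"rz":0},{"hand":40,"dx":1,"dy":26,"dz":0,"rx":0,"ry":0,"rz":0},{"hand":40,"dx":2,"dy":36,"dz":0,"rx":0,"ry":0,"rz":0},{"hand":40,"dx":2,"dy":36,"dz":0,"rx":0,"ry":0,"rz":0},{"hand":40,"dx":2,"dy":36,"dz":0,"rx":0,"ry":0,"rz":0}]' | tail -1
python3 -m jog '[{"hand":40,"dx":2,"dy":36,"dz":0,"rx":0,"ry":0,"rz":0},{"hand":40,"dx":1,"dy":30,"dz":0,"rx":0,"ry":0,"rz":0},{"hand":40,"dx":0,"dy":19,"dz":0,"rx":0,"ry":0,"rz":0},{"hand":40,"dx":0,"dy":9,"dz":0,"rx":0,"ry":0,"rz":0},{"hand":40,"dx":0,"dy":0,"dz":0,"rx":0,"ry":0,"rz":0}]' | tail -1
python3 -m jog '[{"hand":40,"dx":0,"dy":0,"dz":0,"rx":0,"ry":0,"rz":0},{"hand":40,"dx":0,"dy":0,"dz":0,"rx":0,"ry":0,"rz":0}]' | tail -1
python3 to.py 668.6 -1.6 -8
```

```text
gripper_width: 46.0
gripper_width: 46.0
gripper_width: 45.7
gripper_width: 46.1
t 23.63 pos [666.4  -1.5 127.3] F [ 0.4 -0.5 -1.6] w 46.1 tool delta [-1.000e-01  2.600e+00  1.353e+02] yaw of x deg 91.59 down [-0.003 -0.    -1.   ] j6 -1.78
```

```bash

python3 -m jog '[{"hand":40,"dx":0,"dy":2,"dz":12,"rx":0,"ry":0,"rz":0},{"hand":40,"dx":0,"dy":0,"dz":28,"rx":0,"ry":0,"rz":0},{"hand":40,"dx":0,"dy":0,"dz":28,"rx":0,"ry":0,"rz":0},{"hand":40,"dx":0,"dy":0,"dz":20,"rx":0,"ry":0,"rz":0},{"hand":40,"dx":0,"dy":0,"dz":10,"rx":0,"ry":0,"rz":0}]' | tail -1
python3 -m jog '[{"hand":40,"dx":0,"dy":0,"dz":2,"rx":0,"ry":0,"rz":0},{"hand":40,"dx":0,"dy":0,"dz":0,"rx":0,"ry":0,"rz":0},{"hand":40,"dx":0,"dy":0,"dz":0,"rx":0,"ry":0,"rz":0},{"hand":40,"dx":0,"dy":0,"dz":0,"rx":0,"ry":0,"rz":0}]' | tail -1
python3 to.py 668.6 -1.6 -8;python3 - <<'E'
from fz import *
a=arm.get_image("scene")
cv2.imwrite("pics/c5.png",cv2.resize(a["img"][150:270,170:310,::-1],(700,600)))
E
```

```text
gripper_width: 46.2
gripper_width: 45.5
t 24.38 pos [671.1  -1.1  30.6] F [-0.8 -0.2 -0.9] w 45.5 tool delta [-0.4 -2.6 38.6] yaw of x deg 91.61 down [ 0.004  0.001 -1.   ] j6 -1.78
```

View pics/c5.png

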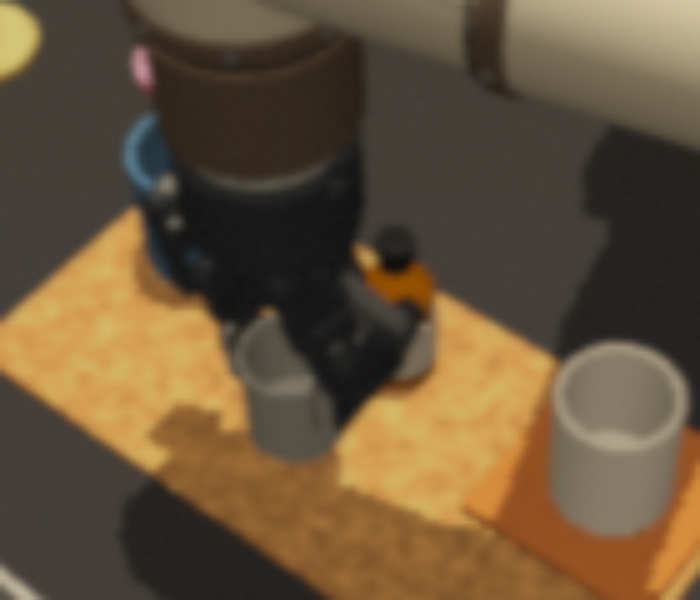

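```bash

python3 -m jog '[{"hand":40,"dx":0,"dy":-1.5,"dz":7,"rx":0,"ry":0,"rz":0},{"hand":40,"dx":0,"dy":0,"dz":12,"rx":0,"ry":0,"rz":0},{"hand":40,"dx":0,"dy":0,"dz":8,"rx":0,"ry":0,"rz":0},{"hand":40,"dx":0,"dy":0,"dz":4,"rx":0,"ry":0,"rz":0},{"hand":40,"dx":0,"dy":0,"dz":1,"rx":0,"ry":0,"rz":0}]' | tail -1
python3 -m jog '[{"hand":40,"dx":0,"dy":0,"dz":0,"rx":0,"ry":0,"rz":0},{"hand":40,"dx":0,"dy":0,"dz":0,"rx":0,"ry":0,"rz":0}]' | tail -1
python3 to.py 668.6 -1.6 -8
python3 -m jog '[{"hand":40,"dx":0,"dy":0,"dz":2,"rx":0,"ry":0,"rz":0},{"hand":40,"dx":0,"dy":0,"dz":1,"rx":0,"ry":0,"rz":0},{"hand":40,"dx":0,"dy":0,"dz":1,"rx":0,"ry":0,"rz":0},{"hand":40,"dx":0,"dy":0,"dz":0,"rx":0,"ry":0,"rz":0}]' | tail -1
python3 to.py 668.6 -1.6 -8
```

```text
gripper_width: 45.7
gripper_width: 45.7
t 25.02 pos [668.6  -1.4  -3.3] F [-0.2 -0.3 -0.7] w 45.7 tool delta [-0.2  0.   4.7] yaw of x deg 91.61 down [ 0. -0. -1.] j6 -1.78
gripper_width: 45.7
t 25.35 pos [668.2  -1.4  -7.4] F [-1.1  0.4 -1.2] w 45.7 tool delta [-0.2  0.4  0.6] yaw of x deg 91.59 down [-0.  0. -1.] j6 -1.78
```

```bash

python3 -m jog '[{"hand":40,"dx":0,"dy":0,"dz":1,"rx":0,"ry":0,"rz":0},{"hand":40,"dx":0,"dy":0,"dz":0.5,"rx":0,"ry":0,"rz":0},{"hand":40,"dx":0,"dy":0,"dz":0,"rx":0,"ry":0,"rz":0}]' | tail -1
python3 to.py 668.6 -1.6 -8
```

```text
gripper_width: 46.0
t 25.6 pos [668.5  -1.4  -7.8] F [-2.1  0.5  4.8] w 46.0 tool delta [-0.2  0.1  0.2] yaw of x deg 91.61 down [ 0.001 -0.    -1.   ] j6 -1.78
```

```bash

python3 -m jog '[{"hand":50,"dx":0,"dy":0,"dz":0,"rx":0,"ry":0,"rz":0},{"hand":60,"dx":0,"dy":0,"dz":0,"rx":0,"ry":0,"rz":0},{"hand":70,"dx":0,"dy":0,"dz":0,"rx":0,"ry":0,"rz":0},{"hand":70,"dx":0,"dy":0,"dz":0,"rx":0,"ry":0,"rz":0}]' | tail -2
python3 -m jog '[{"hand":70,"dx":0,"dy":0,"dz":-8,"rx":0,"ry":0,"rz":0},{"hand":70,"dx":0,"dy":0,"dz":-20,"rx":0,"ry":0,"rz":0},{"hand":70,"dx":0,"dy":0,"dz":-30,"rx":0,"ry":0,"rz":0},{"hand":70,"dx":0,"dy":0,"dz":-40,"rx":0,"ry":0,"rz":0},{"hand":70,"dx":0,"dy":0,"dz":-40,"rx":0,"ry":0,"rz":0}]' | tail -2
python3 -m jog '[{"hand":60,"dx":-10,"dy":-3,"dz":-20,"rx":0,"ry":0,"rz":0},{"hand":50,"dx":-30,"dy":-9,"dz":0,"rx":0,"ry":0,"rz":0},{"hand":45,"dx":-38,"dy":-12,"dz":0,"rx":0,"ry":0,"rz":0},{"hand":45,"dx":-38,"dy":-12,"dz":0,"rx":0,"ry":0,"rz":0},{"hand":45,"dx":-38,"dy":-12,"dz":0,"rx":0,"ry":0,"rz":0}]' | tail -2
python3 to.py 566.5 -343.5 130; python3 - <<'E'
from h import *
a=arm.get_image("scene");b=arm.get_image("top")
cv2.imwrite("pics/l1.png",np.hstack([cv2.resize(a["img"][130:290,140:340,::-1],(400,320)),cv2.resize(b["img"][110:230,170:320,::-1],(400,320))]))
P=cloud(a).reshape(-1,3)
q=P[(abs(P[:,0]-668)<35)&(abs(P[:,1]+1.6)<35)&(P[:,2]>47)&(P[:,2]<62)]; print("cup",len(q),((q.max(0)+q.min(0))/2).round(1),q.min(0).round(),q.max(0).round(1))
q=P[(abs(P[:,0]-595)<20)&(abs(P[:,1]+4)<20)&(P[:,2]>88)&(P[:,2]<105)]; print("cap",len(q),((q.max(0)+q.min(0))/2).round(1),q.min(0).round(),q.max(0).round(1))
q=P[(abs(P[:,0]-592)<40)&(abs(P[:,1]-121)<40)&(P[:,2]>76)&(P[:,2]<90)]; print("jar",len(q),((q.max(0)+q.min(0))/2).round(1),q.min(0).round(),q.max(0).round(1))
E
```

```text
contact_force: [0.3, -0.2, 0.3]
gripper_width: 69.9
contact_force: [1.3, -0.2, -0.2]
gripper_width: 70.0
contact_force: [-0.3, 0.4, -0.0]
gripper_width: 44.8
t 26.77 pos [ 624.1 -157.8  150.2] F [-0.3  0.4 -0. ] w 44.8 tool delta [-183.9  -63.    20.1] yaw of x deg 91.66 down [ 0.001 -0.    -1.   ] j6 -1.55
cup 137 [669.4  -1.1  52.3] [646. -24.  47.] [692.8  22.3  57.5]
cap 59 [595.2  -3.1  94.2] [586. -13.  88.] [604.9   6.4  99.9]
jar 169 [593.4 122.1  79.7] [564.  95.  76.] [622.5 149.8  83.4]
```

View pics/l1.png

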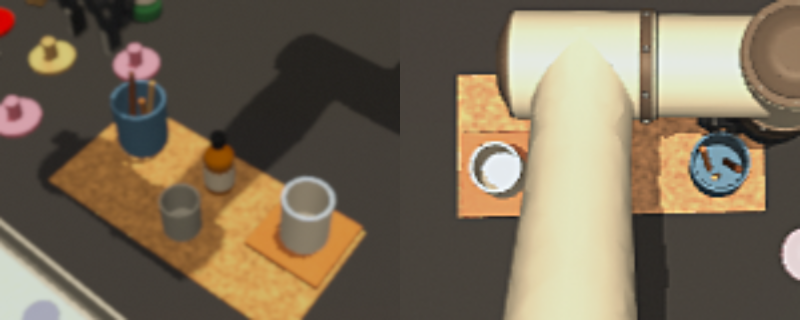

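Cup, bottle and jar all stand; the cup is about 74 mm behind the bottle. Next, the tan lid.

```bash

python3 -m jog '[{"hand":45,"dx":-36,"dy":-12,"dz":0,"rx":0,"ry":0,"rz":0},{"hand":45,"dx":-36,"dy":-12,"dz":0,"rx":0,"ry":0,"rz":0},{"hand":45,"dx":-36,"dy":-12,"dz":0,"rx":0,"ry":0,"rz":0},{"hand":45,"dx":-30,"dy":-10,"dz":0,"rx":0,"ry":0,"rz":0},{"hand":45,"dx":-15,"dy":-6,"dz":0,"rx":0,"ry":0,"rz":0}]' | tail -1
python3 -m jog '[{"hand":45,"dx":0,"dy":0,"dz":0,"rx":0,"ry":0,"rz":0},{"hand":45,"dx":0,"dy":0,"dz":0,"rx":0,"ry":0,"rz":0},{"hand":45,"dx":0,"dy":0,"dz":0,"rx":0,"ry":0,"rz":0}]' | tail -1
python3 to.py 566.5 -343.5 30; python3 - <<'E'
from h import *
a=arm.get_image("scene")
cv2.imwrite("pics/l2.png",cv2.resize(a["img"][90:220,80:250,::-1],(680,520)))
P=cloud(a).reshape(-1,3)
for lo,hi in((4,12),(28,45)):
  q=P[(abs(P[:,0]-567)<42)&(abs(P[:,1]+343.5)<42)&(P[:,2]>lo)&(P[:,2]<hi)]; print("lid",len(q),((q.max(0)+q.min(0))/2).round(1),q.min(0).round(),q.max(0).round(1))
E
```

```text
gripper_width: 45.6
gripper_width: 45.3
t 27.53 pos [ 577.2 -310.5  149.5] F [ 0.5  1.2 -0.3] w 45.3 tool delta [-32.7 -11.7 119.5] yaw of x deg 91.62 down [ 0.  0. -1.] j6 -1.3
lid 233 [ 567.1 -344.5    7.4] [ 534. -378.    4.] [ 600.  -310.5   10.7]
lid 41 [ 568.3 -345.1   33.9] [ 559. -356.   28.] [ 577.4 -334.2   39.4]
```

View pics/l2.png

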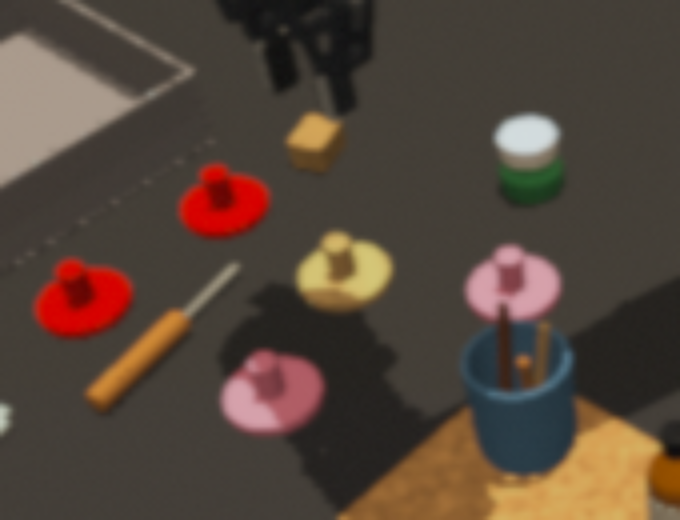

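```bash

python3 -m jog '[{"hand":45,"dx":-16,"dy":-6,"dz":15,"rx":0,"ry":0,"rz":0},{"hand":45,"dx":-17,"dy":-5,"dz":32,"rx":0,"ry":0,"rz":0},{"hand":45,"dx":0,"dy":0,"dz":36,"rx":0,"ry":0,"rz":0},{"hand":45,"dx":0,"dy":0,"dz":22,"rx":0,"ry":0,"rz":0},{"hand":45,"dx":0,"dy":0,"dz":10,"rx":0,"ry":0,"rz":0}]' | tail -1
python3 -m jog '[{"hand":45,"dx":0,"dy":0,"dz":0,"rx":0,"ry":0,"rz":0},{"hand":45,"dx":0,"dy":0,"dz":0,"rx":0,"ry":0,"rz":0},{"hand":45,"dx":0,"dy":0,"dz":0,"rx":0,"ry":0,"rz":0}]' | tail -1
python3 to.py 566.7 -344 -16; python3 - <<'E'
from fz import *
a=tips(566.7,-344,23)
cv2.imwrite("pics/l3.png",cv2.resize(a["img"][90:190,110:230,::-1],(600,500)))
E
```

```text
gripper_width: 44.9
gripper_width: 45.0
t 28.25 pos [ 568.8 -344.4   36.4] F [ 0.4 -0.5  0.2] w 45.0 tool delta [ 0.6 -2.2 52.4] yaw of x deg 91.68 down [ 0.004 -0.002 -1.   ] j6 -1.24
-1 131 lowest z [70. 72. 73.]
1 474 lowest z [69. 80. 85.]
```

View pics/l3.png

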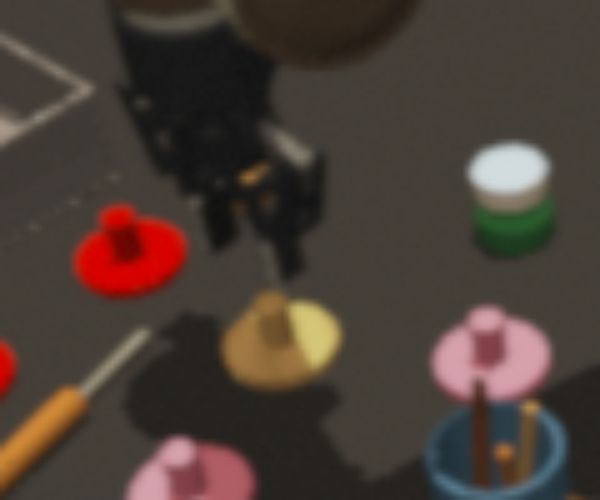

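```bash

python3 -m jog '[{"hand":45,"dx":0.5,"dy":-1,"dz":8,"rx":0,"ry":0,"rz":0},{"hand":45,"dx":0,"dy":0,"dz":14,"rx":0,"ry":0,"rz":0},{"hand":45,"dx":0,"dy":0,"dz":12,"rx":0,"ry":0,"rz":0},{"hand":45,"dx":0,"dy":0,"dz":6,"rx":0,"ry":0,"rz":0},{"hand":45,"dx":0,"dy":0,"dz":2,"rx":0,"ry":0,"rz":0}]' | tail -1
python3 -m jog '[{"hand":45,"dx":0,"dy":0,"dz":0,"rx":0,"ry":0,"rz":0},{"hand":45,"dx":0,"dy":0,"dz":0,"rx":0,"ry":0,"rz":0}]' | tail -1
python3 to.py 566.7 -344 -16; python3 - <<'E'
from fz import *
a=tips(566.7,-344,23)
cv2.imwrite("pics/l4.png",cv2.resize(a["img"][90:190,110:230,::-1],(600,500)))
E
```

```text
gripper_width: 44.9
gripper_width: 44.9
t 28.88 pos [ 566.2 -344.1   -7.5] F [ 0.7 -0.8 -0.2] w 44.9 tool delta [0.1 0.5 8.5] yaw of x deg 91.6 down [ 0.001 -0.    -1.   ] j6 -1.24
-1 131 lowest z [26. 28. 29.]
1 421 lowest z [24. 36. 42.]
```

View pics/l4.png

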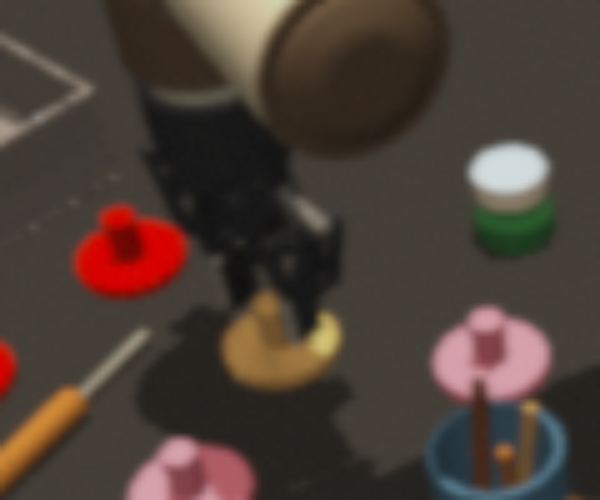

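```bash

python3 -m jog '[{"hand":42,"dx":0,"dy":0.5,"dz":3,"rx":0,"ry":0,"rz":0},{"hand":36,"dx":0,"dy":0,"dz":3,"rx":0,"ry":0,"rz":0},{"hand":30,"dx":0,"dy":0,"dz":1,"rx":0,"ry":0,"rz":0},{"hand":25,"dx":0,"dy":0,"dz":0,"rx":0,"ry":0,"rz":0}]' | tail -1
python3 to.py 566.7 -344 -16
python3 -m jog '[{"hand":20,"dx":0,"dy":0,"dz":0,"rx":0,"ry":0,"rz":0},{"hand":12,"dx":0,"dy":0,"dz":0,"rx":0,"ry":0,"rz":0},{"hand":12,"dx":0,"dy":0,"dz":0,"rx":0,"ry":0,"rz":0},{"hand":12,"dx":0,"dy":0,"dz":0,"rx":0,"ry":0,"rz":0},{"hand":12,"dx":0,"dy":0,"dz":0,"rx":0,"ry":0,"rz":0}]' | tail -1
python3 to.py 566.7 -344 -16
```

```text
gripper_width: 25.2
t 29.27 pos [ 566.  -343.8  -15.2] F [-0.4  0.3  0.5] w 25.2 tool delta [-0.2  0.6  0.8] yaw of x deg 91.59 down [-0.001  0.    -1.   ] j6 -1.24
gripper_width: 17.9
t 29.68 pos [ 566.5 -343.9  -14.6] F [-0.7  0.7  1. ] w 17.9 tool delta [-0.1  0.2  1.4] yaw of x deg 91.59 down [ 0. -0. -1.] j6 -1.24
```

Gripped at 17.9 mm, right for the 20 mm knob. Lift.

```bash

python3 -m jog '[{"hand":12,"dx":0,"dy":0,"dz":-5,"rx":0,"ry":0,"rz":0},{"hand":12,"dx":0,"dy":0,"dz":-10,"rx":0,"ry":0,"rz":0},{"hand":12,"dx":0,"dy":0,"dz":-14,"rx":0,"ry":0,"rz":0},{"hand":12,"dx":0,"dy":0,"dz":-10,"rx":0,"ry":0,"rz":0},{"hand":12,"dx":0,"dy":0,"dz":-2,"rx":0,"ry":0,"rz":0}]' | tail -1
python3 to.py 592.5 121.5 140; python3 - <<'E'
from fz import *
a=arm.get_image("scene")
cv2.imwrite("pics/l5.png",cv2.resize(a["img"][80:180,110:230,::-1],(600,500)))
E
```

```text
gripper_width: 17.9
t 30.1 pos [ 568.  -344.6   29.4] F [-0.4 -0.3 -0.9] w 17.9 tool delta [ 465.    38.2 -111.5] yaw of x deg 91.62 down [ 0.005 -0.002 -1.   ] j6 -1.24
```

View pics/l5.png

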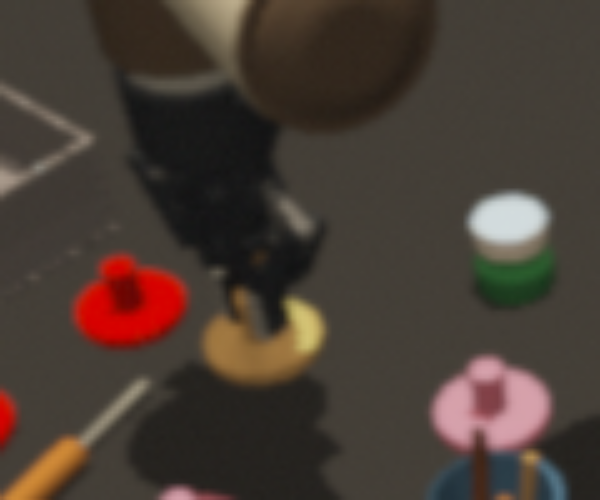

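```bash

python3 -m jog '[{"hand":12,"dx":0,"dy":0,"dz":-12,"rx":0,"ry":0,"rz":0},{"hand":12,"dx":0,"dy":0,"dz":-28,"rx":0,"ry":0,"rz":0},{"hand":12,"dx":0,"dy":0,"dz":-36,"rx":0,"ry":0,"rz":0},{"hand":12,"dx":0,"dy":0,"dz":-28,"rx":0,"ry":0,"rz":0},{"hand":12,"dx":8,"dy":0,"dz":-12,"rx":0,"ry":0,"rz":0}]' | tail -1
python3 -m jog '[{"hand":12,"dx":20,"dy":2,"dz":0,"rx":0,"ry":0,"rz":0},{"hand":12,"dx":30,"dy":3,"dz":0,"rx":0,"ry":0,"rz":0},{"hand":12,"dx":38,"dy":3,"dz":0,"rx":0,"ry":0,"rz":0},{"hand":12,"dx":38,"dy":3,"dz":0,"rx":0,"ry":0,"rz":0},{"hand":12,"dx":38,"dy":3,"dz":0,"rx":0,"ry":0,"rz":0}]' | tail -1
python3 -m jog '[{"hand":12,"dx":38,"dy":3,"dz":0,"rx":0,"ry":0,"rz":0},{"hand":12,"dx":38,"dy":3,"dz":0,"rx":0,"ry":0,"rz":0},{"hand":12,"dx":38,"dy":3,"dz":0,"rx":0,"ry":0,"rz":0},{"hand":12,"dx":38,"dy":3,"dz":0,"rx":0,"ry":0,"rz":0},{"hand":12,"dx":38,"dy":3,"dz":0,"rx":0,"ry":0,"rz":0}]' | tail -1
python3 to.py 592.5 121.5 140
```

```text
gripper_width: 17.9
gripper_width: 18.2
gripper_width: 17.7
t 31.4 pos [584.   20.8 141.7] F [ 0.6  0.  -0.8] w 17.7 tool delta [100.4  11.3   1.7] yaw of x deg 91.59 down [-0.002 -0.    -1.   ] j6 -1.86
```

```bash

python3 -m jog '[{"hand":12,"dx":36,"dy":4,"dz":0,"rx":0,"ry":0,"rz":0},{"hand":12,"dx":30,"dy":3,"dz":0,"rx":0,"ry":0,"rz":0},{"hand":12,"dx":20,"dy":2,"dz":0,"rx":0,"ry":0,"rz":0},{"hand":12,"dx":9,"dy":1,"dz":0,"rx":0,"ry":0,"rz":0},{"hand":12,"dx":0,"dy":0,"dz":0,"rx":0,"ry":0,"rz":0}]' | tail -1
python3 -m jog '[{"hand":12,"dx":0,"dy":0,"dz":0,"rx":0,"ry":0,"rz":0},{"hand":12,"dx":0,"dy":0,"dz":0,"rx":0,"ry":0,"rz":0},{"hand":12,"dx":0,"dy":0,"dz":0,"rx":0,"ry":0,"rz":0}]' | tail -1
python3 to.py 592.5 121.5 140; python3 - <<'E'
from fz import *
a=arm.get_image("scene")
cv2.imwrite("pics/l6.png",cv2.resize(a["img"][140:290,210:390,::-1],(600,500)))
P=cloud(a).reshape(-1,3)
q=P[(abs(P[:,0]-592)<45)&(abs(P[:,1]-121)<45)&(P[:,2]>153)&(P[:,2]<165)]; print("lid",len(q),((q.max(0)+q.min(0))/2).round(1),q.min(0).round(),q.max(0).round(1))
q=P[(abs(P[:,0]-592)<40)&(abs(P[:,1]-121)<40)&(P[:,2]>76)&(P[:,2]<90)]; print("jar",len(q),((q.max(0)+q.min(0))/2).round(1),q.min(0).round(),q.max(0).round(1))
E
```

```text
gripper_width: 17.6
gripper_width: 17.8
t 32.07 pos [592.3 112.6 142.1] F [ 0.8  0.5 -0.6] w 17.8 tool delta [8.9 0.4 2.1] yaw of x deg 91.49 down [-0.001 -0.    -1.   ] j6 -2.0
lid 383 [595.6 113.1 159.9] [564.  81. 155.] [627.  145.3 165. ]
jar 167 [592.7 121.5  80.3] [564.  93.  76.] [621.9 150.3  84.7]
```

View pics/l6.png

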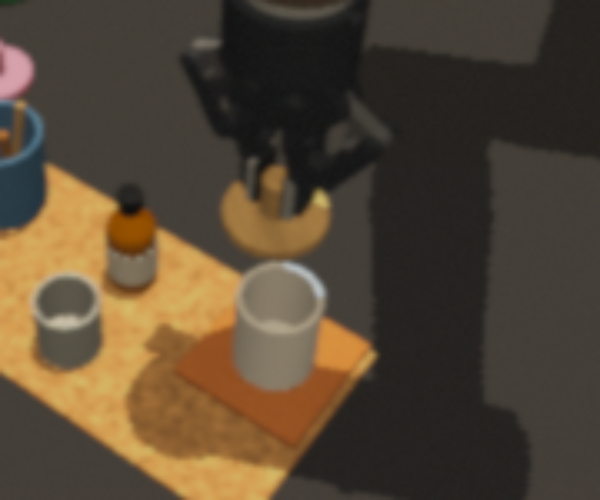

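```bash

python3 -m jog '[{"hand":12,"dx":8.5,"dy":-0.5,"dz":8,"rx":0,"ry":0,"rz":0},{"hand":12,"dx":0,"dy":0,"dz":18,"rx":0,"ry":0,"rz":0},{"hand":12,"dx":0,"dy":0,"dz":14,"rx":0,"ry":0,"rz":0},{"hand":12,"dx":0,"dy":0,"dz":8,"rx":0,"ry":0,"rz":0},{"hand":12,"dx":0,"dy":0,"dz":2,"rx":0,"ry":0,"rz":0}]' | tail -1
python3 -m jog '[{"hand":12,"dx":0,"dy":0,"dz":0,"rx":0,"ry":0,"rz":0},{"hand":12,"dx":0,"dy":0,"dz":0,"rx":0,"ry":0,"rz":0},{"hand":12,"dx":0,"dy":0,"dz":0,"rx":0,"ry":0,"rz":0}]' | tail -1
python3 to.py 592.5 121.5 67.4; python3 - <<'E'
from fz import *
a=arm.get_image("scene")
cv2.imwrite("pics/l7.png",cv2.resize(a["img"][140:290,210:390,::-1],(600,500)))
P=cloud(a).reshape(-1,3)
z=arm.read_state()["position"][2]+14.6; print("lid bottom exp",z)
q=P[(abs(P[:,0]-592)<45)&(abs(P[:,1]-121)<45)&(P[:,2]>z+2)&(P[:,2]<z+11)]; print("lid",len(q),((q.max(0)+q.min(0))/2).round(1),q.min(0).round(),q.max(0).round(1))
E
```

```text
gripper_width: 17.5
gripper_width: 18.1
t 32.78 pos [592.6 122.7  93.2] F [-0.6 -0.   0.4] w 18.1 tool delta [-1.3 -0.2 25.8] yaw of x deg 91.6 down [ 0.002  0.001 -1.   ] j6 -2.01
lid bottom exp 107.80079719686178
lid 386 [597.  123.1 114.3] [567.  90. 110.] [627.  155.7 118.7]
```

View pics/l7.png

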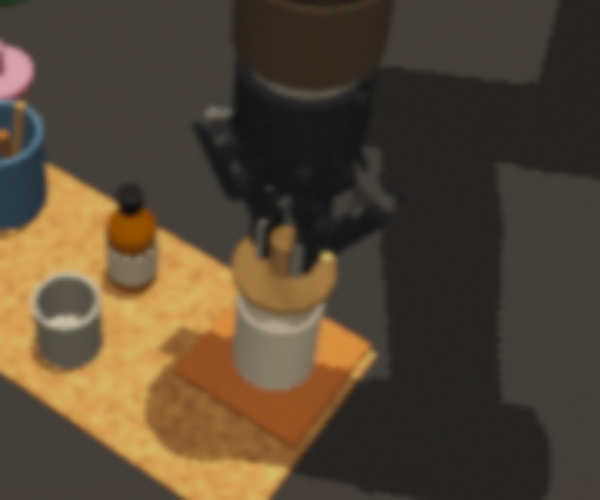

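```bash

python3 -m jog '[{"hand":12,"dx":-1.2,"dy":-1,"dz":5,"rx":0,"ry":0,"rz":0},{"hand":12,"dx":0,"dy":0,"dz":8,"rx":0,"ry":0,"rz":0},{"hand":12,"dx":0,"dy":0,"dz":6,"rx":0,"ry":0,"rz":0},{"hand":12,"dx":0,"dy":0,"dz":2,"rx":0,"ry":0,"rz":0},{"hand":12,"dx":0,"dy":0,"dz":0,"rx":0,"ry":0,"rz":0}]' | tail -1
python3 -m jog '[{"hand":12,"dx":0,"dy":0,"dz":0,"rx":0,"ry":0,"rz":0},{"hand":12,"dx":0,"dy":0,"dz":0,"rx":0,"ry":0,"rz":0}]' | tail -1
python3 to.py 592 121.5 67.4
python3 -m jog '[{"hand":12,"dx":0,"dy":0,"dz":2,"rx":0,"ry":0,"rz":0},{"hand":12,"dx":0,"dy":0,"dz":1,"rx":0,"ry":0,"rz":0},{"hand":12,"dx":0,"dy":0,"dz":0.5,"rx":0,"ry":0,"rz":0},{"hand":12,"dx":0,"dy":0,"dz":0,"rx":0,"ry":0,"rz":0}]' | tail -1
python3 to.py 592 121.5 67.4
```

```text
gripper_width: 17.9
gripper_width: 17.6
t 33.42 pos [591.1 121.3  71.3] F [-0.6 -0.2  0.7] w 17.6 tool delta [0.1 0.9 3.9] yaw of x deg 91.6 down [ 0.  0. -1.] j6 -2.01
gripper_width: 17.9
t 33.75 pos [590.8 121.2  67.6] F [-0.1 -0.7 -0.6] w 17.9 tool delta [0.2 1.2 0.2] yaw of x deg 91.59 down [-0. -0. -1.] j6 -2.01
```

```bash

python3 -m jog '[{"hand":12,"dx":0,"dy":0.5,"dz":0.5,"rx":0,"ry":0,"rz":0},{"hand":12,"dx":0,"dy":0,"dz":0.5,"rx":0,"ry":0,"rz":0},{"hand":12,"dx":0,"dy":0,"dz":0,"rx":0,"ry":0,"rz":0}]' | tail -1
python3 to.py 592 121.5 67.4
python3 -m jog '[{"hand":12,"dx":0,"dy":0,"dz":0.5,"rx":0,"ry":0,"rz":0},{"hand":12,"dx":0,"dy":0,"dz":0,"rx":0,"ry":0,"rz":0},{"hand":12,"dx":0,"dy":0,"dz":0,"rx":0,"ry":0,"rz":0}]' | tail -1
python3 to.py 592 121.5 67.4; python3 - <<'E'
from fz import *
a=arm.get_image("scene")
cv2.imwrite("pics/l8.png",cv2.resize(a["img"][170:270,240:360,::-1],(600,500)))
E
```

```text
gripper_width: 17.6
t 34.0 pos [591.5 121.3  67.3] F [-1.5 -0.5  4.2] w 17.6 tool delta [ 0.2  0.5 -0.1] yaw of x deg 91.6 down [ 0. -0. -1.] j6 -2.01
gripper_width: 17.7
t 34.25 pos [591.6 121.3  67.3] F [-1.7  0.1  5.4] w 17.7 tool delta [ 0.2  0.4 -0.1] yaw of x deg 91.61 down [ 0.001  0.    -1.   ] j6 -2.01
```

View pics/l8.png

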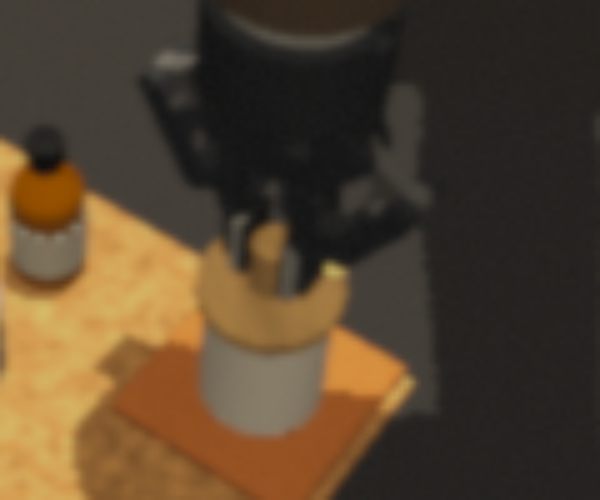

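```bash

python3 -m jog '[{"hand":20,"dx":0,"dy":0,"dz":0,"rx":0,"ry":0,"rz":0},{"hand":25,"dx":0,"dy":0,"dz":0,"rx":0,"ry":0,"rz":0},{"hand":35,"dx":0,"dy":0,"dz":0,"rx":0,"ry":0,"rz":0},{"hand":45,"dx":0,"dy":0,"dz":0,"rx":0,"ry":0,"rz":0},{"hand":45,"dx":0,"dy":0,"dz":0,"rx":0,"ry":0,"rz":0}]' | tail -2
python3 -m jog '[{"hand":45,"dx":0,"dy":0,"dz":-6,"rx":0,"ry":0,"rz":0},{"hand":45,"dx":0,"dy":0,"dz":-16,"rx":0,"ry":0,"rz":0},{"hand":45,"dx":0,"dy":0,"dz":-30,"rx":0,"ry":0,"rz":0},{"hand":45,"dx":0,"dy":0,"dz":-40,"rx":0,"ry":0,"rz":0},{"hand":45,"dx":0,"dy":0,"dz":-30,"rx":0,"ry":0,"rz":0}]' | tail -2
python3 -m jog '[{"hand":45,"dx":10,"dy":-20,"dz":0,"rx":0,"ry":0,"rz":0},{"hand":45,"dx":15,"dy":-35,"dz":0,"rx":0,"ry":0,"rz":0},{"hand":45,"dx":15,"dy":-35,"dz":0,"rx":0,"ry":0,"rz":0},{"hand":45,"dx":15,"dy":-35,"dz":0,"rx":0,"ry":0,"rz":0},{"hand":45,"dx":5,"dy":-15,"dz":0,"rx":0,"ry":0,"rz":0}]' | tail -2
python3 -m jog '[{"hand":45,"dx":0,"dy":0,"dz":0,"rx":0,"ry":0,"rz":0},{"hand":45,"dx":0,"dy":0,"dz":0,"rx":0,"ry":0,"rz":0},{"hand":45,"dx":0,"dy":0,"dz":0,"rx":0,"ry":0,"rz":0},{"hand":45,"dx":0,"dy":0,"dz":0,"rx":0,"ry":0,"rz":0}]' | tail -2
python3 to.py 592 121.5 67.4; python3 - <<'E'
from fz import *
a=arm.get_image("scene");b=arm.get_image("top")
cv2.imwrite("pics/f1.png",np.hstack([cv2.resize(a["img"][130:290,140:340,::-1],(400,320)),cv2.resize(b["img"][110:230,170:320,::-1],(400,320))]))
M=lambda p:(lambda d:np.array([d@[.9996,.0273],d@[-.0273,.9996]]).round(1))(np.array(p[:2])-[630.6,-2.7])
for nm,im in(("scene",a),("top",b)):
  P=cloud(im).reshape(-1,3)
  for n,x,y,r,lo,hi in(("cup",668,-1.6,35,47,62),("cap",595,-4,20,88,105),("jar",592,121,32,60,79),("lid",592,121.5,40,84,96),("knob",592,121.5,20,108,130)):
    q=P[(np.hypot(P[:,0]-x,P[:,1]-y)<r)&(P[:,2]>lo)&(P[:,2]<hi)]
    if len(q)<5: print(nm,n,len(q));continue
    c=(q.max(0)+q.min(0))/2; print(nm,n,len(q),c.round(1),"mat",M(c),"ext",(q.max(0)-q.min(0)).round(0))
E
```

```text
contact_force: [0.6, -0.7, 0.3]
gripper_width: 45.0
contact_force: [1.2, 0.3, 0.5]
gripper_width: 45.3
contact_force: [0.2, -1.0, -0.0]
gripper_width: 44.8
contact_force: [-0.0, -0.9, 0.6]
gripper_width: 45.0
t 35.88 pos [450.8 177.3 188.3] F [-0.  -0.9  0.6] w 45.0 tool delta [-59.6 139.7 120.9] yaw of x deg 91.54 down [ 0.  0. -1.] j6 -2.26
scene cup 139 [669.6  -1.1  52.3] mat [39.   0.5] ext [47. 48. 10.]
scene cap 60 [595.8  -4.4  94.2] mat [-34.8  -0.8] ext [19. 19. 12.]
scene jar 97 [603.6 126.   68. ] mat [-23.4 129.4] ext [37. 49. 16.]
scene lid 496 [593.4 122.   90.1] mat [-33.8 125.7] ext [66. 65. 12.]
scene knob 79 [592.8 121.8 114.8] mat [-34.4 125.5] ext [20. 18. 14.]
top cup 58 [667.6  -2.   54.6] mat [37.  -0.3] ext [46. 46. 14.]
top cap 33 [593.6  -4.7  97.3] mat [-37.  -1.] ext [18. 15. 11.]
top jar 0
top lid 344 [591.1 119.6  90. ] mat [-36.2 123.4] ext [66. 63. 12.]
top knob 40 [590.4 119.9 119.8] mat [-36.8 123.6] ext [18. 17. 14.]
```

View pics/f1.png

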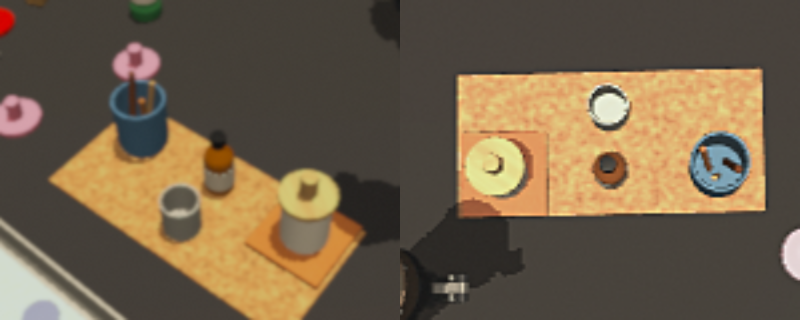

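All four things are in place in both views: jar with lid on the tile, bottle mid-row, cup behind it. The arm is clear and still, so I'm handing in.

```bash
python3 -c "
from bench import arm
print(arm.job_done())"
```

```text
the job is handed in; nothing more can be done
None
```

The mat is set out in the order you gave, and I handed the job in at about 36 s of the 106 s allowed. No verdict was reported.

**Last checks, in mat coordinates from the two cameras:**

| Thing | Position or result |
|---|---|
| Bottle | about (-35 to -37, -1) mm, against a target of (-35, 0) |
| Cup | about (37 to 39, 0) mm, 74 mm behind the bottle |
| Lid on jar | lid centre within about 1 mm of where I last measured the jar, lying flat, with the jar on the middle of the tile |

- **State at hand-in:** everything stood upright and released, and the arm was clear and still. The paint pot and the awl were never approached closely. I did not measure their positions again at the end.
- **Finger height disagreed with the reported tool height:** in the images the fingertips sat about 30 mm higher than the reported TCP implied. The jar was therefore gripped only near its rim, though it lifted and set down cleanly. For the bottle, cup and lid I set the grip height from the camera instead, and lowered each until the force showed contact.
- **Camera disagreement:** the two cameras differ by about 2 mm, which is within the stated calibration.

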